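# Put the serving board away under the jar stand

## Task

Put the serving board away: slide it flat along the counter between the rails of the guide under the jar stand, all the way until its outer end is flush with the front ends of the rails. The slot is only just wider than the board and may sit a little left or right of the middle of the stand, so feel for it gently; the stand is not fixed: do not shove the stand out of place or tip the jars on it, and leave the cup and the carafe where they are.

Things in the scene. Friction and masses are not known exactly. Their poses are not given: they have to be found in the camera images.
- jar_stand: Low dark wooden riser, 180 deep (x) x 240 wide (y) x 34 mm high, 1.8 kg plus two jars, loose: slides if pushed with some 15 to 30 N. Origin: centre of underside. Front face at x = -90 mm; the board goes in towards +x. Under its 18 mm thick top is a guide with two parallel aluminium rails, each 25 wide, 15 mm high, which stick out 30 mm from the front face (to x = -120 mm)
- slot_mouth (a point): Point at counter level on the stand's centre line, in the plane of the rails' front ends; axes as the stand's. The slot is the gap between the rails: 103 wide, 16 high, square-edged, counter as floor, stop 141 mm in. The guide can slide sideways: the slot's centre lies anywhere within 8 mm either side (y) of this point, and stays unless pushed with over 12 N. Find it by feel or sight
- board: Flat pale wooden board lying on the counter in front of the slot: 140 long (x) x 100 wide (y) x 12 mm thick, about 0.14 kg, upright corners rounded to 3 mm; too wide to grip. Origin: centre of its underside. It goes in lengthwise, either end first. Fully in, its centre is on the slot's centre line at the stand's x = -50 mm (-49 mm at the stop)
- jar_a: Amber jar with a dark lid standing on the back half of the stand (left of the slot as seen when facing it from outside): 80 mm diameter, 125 mm tall (142 mm with its carrying handle); origin centre of its underside, z up
- jar_b: Brown-red jar with a dark lid standing on the back half of the stand, beside the other: 72 mm diameter, 110 mm tall (125 mm with handle); origin centre of its underside, z up
- cup: Small white cup on the counter, 60 mm diameter, 45 mm tall; origin centre of its underside
- carafe: Green carafe on the counter, 66 mm diameter, 125 mm tall; origin centre of its underside, z up
There are look-alikes about, which are no part of the job. There is more than one size of the board; the one meant has the size given above.

How it is judged:
At the end, for the whole second after the job is handed in: The board lies flat and at rest in the slot (within 12 mm of the stand's centre line), its outer end flush with the rails' front ends (within 6 mm); the stand, cup and carafe are within 20 mm of where they stood and both jars stand upright on the stand (x of board in the frame of jar_stand between -0.056 and -0.044 m and y of board in the frame of jar_stand between -0.012 and 0.012 m and z of board in the frame of jar_stand below 0.005 m and angle between the x axis of board and the x axis of jar_stand, either way round below 0.05 rad and linear speed of each of board, jar_stand below 0.01 m/s and distance of each of jar_stand, cup, carafe from where it was at the start of the episode below 0.02 m and angle between each of jar_a, jar_b's own z axis and vertical below 0.1 rad and z of each of jar_a, jar_b in the frame of jar_stand above 0.025 m); the robot touches nothing.
It fails at once if the stand was shoved more than 20 mm out of place (distance of jar_stand from where it was at the start of the episode above 0.02 m).
It fails at once if a jar was tipped by more than 0.3 rad (angle between any of jar_a, jar_b's own z axis and vertical above 0.3 rad).
It fails at once if the cup or the carafe was moved more than 20 mm (distance of any of cup, carafe from where it was at the start of the episode above 0.02 m).
It fails at once if the board was lifted off the counter (more than 25 mm) (height (world z) of board above 0.025 m).
It also fails if it takes over 72 s, if anything falls off the work surface, if the arm or the gripper's body presses on something with over 40 N, if the wrist force passes 120 N, or if a joint passes its speed limit or range.

## Robot

A 7-joint arm with a two-finger parallel gripper is mounted at the origin on the work surface. World frame = base frame: x ahead of the robot, y to its left, z up, the work surface at z = 0. Lengths are in m, angles in rad, forces in N, time in s.
With the tool pointing down it reaches from about 0.4 to 0.85 m from the base axis. Payload 4.5 kg.
Tool frame: the origin (TCP) lies on the centre line of the jaws, within the pads' length; the fingertips stand 11 mm ahead of it and the grasp point (between the pads) lies 8 mm behind it; z points along the fingers, y is the line along which they close (so a half turn about z gives the same grasp; the last joint's range is limited). The gripper opens to 88 mm and grips with 3 to 60 N. Pads are 18 mm wide; open, the fingers measure 123 mm over their backs; the gripper's body (75 mm by 187 mm) begins 45 mm behind the grasp point.
Start: joints at [-1.25, 0.689, -0.195, 1.565, 0.157, 0.902, -0.215], TCP at [0.177, 0.6, 0.25] pointing down, gripper open.
Joint ranges: [-3.01, 3.01], [-0.46, 2.08], [-1.47, 1.51], [0.13, 2.56], [-1, 4.14], [0.04, 2.09], [-2.66, 2.66]. Speed limits (rad/s): [2.57, 2.57, 3.14, 3.14, 3.14, 3.14, 3.14].

## Interface

Orientations are given as a unit quaternion [x, y, z, w].
In Python, from plant import * gives the robot as it stands. The module is installed in compiled form; this text tells all that it offers.
- The arm moves only by the tool send_rows, never from a script. Its argument "motion" is a list of rows, each an object of numbers: "x", "y", "z": the shift along the tool's x, y, z in cm; "rx", "ry", "rz": the turn, a rotation vector about the tool's x, y, z in rad; "jaw": the finger opening in cm, from 0 to 8.81. In form: [{"x": .., "y": .., "z": .., "rx": .., "ry": .., "rz": .., "jaw": ..}, ...]. A call has exactly 5 rows; each row shifts and turns the commanded pose from where the row before left it, along the tool's axes as they then stand; what a row does not reach is not made up. A row lasts 1/10 s, in which the tool goes at most 50 mm and 8.59 degrees, less where a joint would pass 70% of its speed; a pose out of reach is approached as far as the arm can. A call is refused whole if a number of a shift passes 5 or a number of a turn 0.15, either way. A call with a gripper value outside its range is refused whole. The fingers move at their own pace and stop on an object; "grip_force" is the grip in N (left out, the last holds). Time passes only in rows, so rows that do not move let the fingers close, or fill a call up. It gives the time, the measured TCP pose, the force, the opening and the grip force at its end, in the units of the state.
- get_state(): the state, without advancing time (a new reading comes with each control period).
- snapshot(name): name is "scene" or "side" or "wrist"; returns a dict with "img" (420x560x3 uint8, red, green, blue), "vertical_fov" (degrees; the focal length in pixels is half the picture's height over the tangent of half this angle, whatever the lens; pixels are square), "cx", "cy" (the principal point, pixels), "D" ([k1, k2, p1, p2, k3] as OpenCV has them; the pictures are not rectified), "extrinsics" (4x4, takes a point from camera to world coordinates). Camera axes: x right, y up, looking along -z (the intrinsics and any distortion apply to the point x, -y, -z); pixel columns grow to the right and rows downward; lengths in m; the calibration is good to about 2 mm. A picture is of the moment at which its call begins. There is no depth.
- finish_job(): hands the job in; it is judged then, once.
The state is a dict: "clock": time; "q": joint angles; "qd": joint speeds; "joint_torque": joint torques, N m; "tool_pos": TCP position; "eef_rot": TCP orientation; "contact_force": force on the tool from outside, world axes, zero at the start; "moment": the same for the moment, N m; "opening": opening from 0.0 (shut) to 1.0 (fully open); "finger_force": force on a finger pad.
Only numpy, scipy, OpenCV 4.12 (cv2) and the standard library are available. Lean on these libraries where they do the work, as an engineer would, in place of code of your own. Each camera call takes 0.05 s, during which the arm holds its last target. There are 200 camera calls.

## Working session

There is one attempt and no reset: what is moved stays moved. The work goes in short steps, Python scripts to look and compute and a tool call to move; the robot and the scene stay as the last step left them, time stands still between calls to the robot, and variables do not carry over. Pictures are saved under pics/ and viewed, at most 10 in all, crops included, and the job is handed in when it is done.

Besides the shell and the picture viewer there is one more tool, called after "Call:" as name(argument=value, ...), one argument or row to a line, values as JSON. send_rows: Moves the arm, as the interface text tells. Its arguments: {"type":"object","properties":{"motion":{"type":"array"},"grip_force":{"type":"number"}},"required":["motion"]}

```bash
mkdir -p pics; cat > h.py <<'E'
from plant import *
import numpy as np, cv2
def save(cam,fn):
    s=snapshot(cam); np.savez('pics/'+fn+'.npz',**{k:np.array(v) for k,v in s.items()})
    cv2.imwrite('pics/'+fn+'.png',s['img'][:,:,::-1]); return s
def load(fn): return np.load('pics/'+fn+'.npz')
def K(s):
    f=210/np.tan(np.radians(float(s['vertical_fov']))/2)
    return np.array([[f,0,float(s['cx'])],[0,f,float(s['cy'])],[0,0,1]])
def px2w(s,uv,z):
    uv=np.array(uv,float).reshape(-1,1,2)
    n=cv2.undistortPoints(uv,K(s),np.array(s['D'],float)).reshape(-1,2)
    E=np.array(s['extrinsics']); d=np.c_[n[:,0],-n[:,1],-np.ones(len(n))]@E[:3,:3].T
    o=E[:3,3]; z=np.broadcast_to(z,len(n))
    return o+d*((z-o[2])/d[:,2])[:,None]
def w2px(s,P):
    E=np.linalg.inv(np.array(s['extrinsics'])); p=np.array(P,float).reshape(-1,3)@E[:3,:3].T+E[:3,3]
    p=p*[1,-1,-1]
    return cv2.projectPoints(p,np.zeros(3),np.zeros(3),K(s),np.array(s['D'],float))[0].reshape(-1,2)
E
python3 - <<'E'
from h import *
a=save('scene','s0');b=save('side','d0')
for s in(a,b): print(s['extrinsics'],s['vertical_fov'])
st=get_state();print(st)
cv2.imwrite('pics/two.png',cv2.resize(np.vstack([a['img'],b['img']])[:,:,::-1],(400,600)))
E
```

```text
[[ 0.49561848 -0.61952603  0.60872804  1.09495866]
 [ 0.86842498  0.36489785 -0.33568975 -0.38227614]
 [-0.01415502  0.69500868  0.718862    0.80014489]
 [ 0.          0.          0.          1.        ]] 51.805986186400546
[[ 0.90083555  0.29655261 -0.31709913  0.08952702]
 [-0.43407659  0.60083965 -0.67124454 -0.82999546]
 [-0.00853359  0.74232626  0.66998426  0.88675447]
 [ 0.          0.          0.          1.        ]] 42.90737099421942
{'clock': 0.1, 'q': array([-1.25018009,  0.68987382, -0.19450398,  1.56621844,  0.15728784,
        0.90252373, -0.21506118]), 'qd': array([-0.00140496, -0.00063433,  0.00060648, -0.00318908,  0.00012351,
        0.00139588, -0.00125552]), 'joint_torque': array([-3.06424350e-03, -5.28493989e+01, -1.27118289e+00, -1.53835720e+01,
       -5.24671969e-02,  1.96244800e-03,  3.81105622e-05]), 'tool_pos': array([0.1767056 , 0.59893117, 0.24901198]), 'eef_rot': array([ 1.42871242e-01,  9.89740946e-01, -8.15727435e-04, -5.44059721e-05]), 'contact_force': array([-0.17731228, -0.18994317,  0.63097136]), 'moment': array([ 0.06851034, -0.02499886,  0.01517735]), 'finger_force': 0.0, 'opening': 1.0031474440233894}
```

View pics/s0.png

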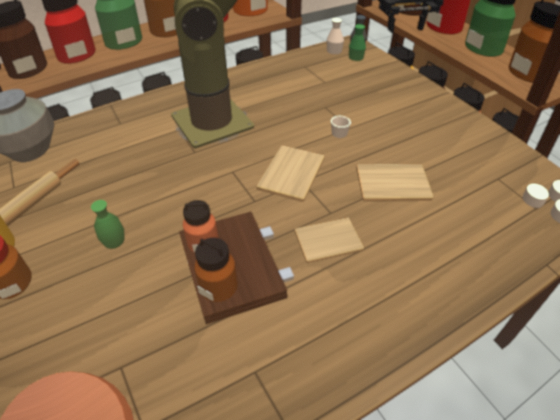

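View pics/d0.png

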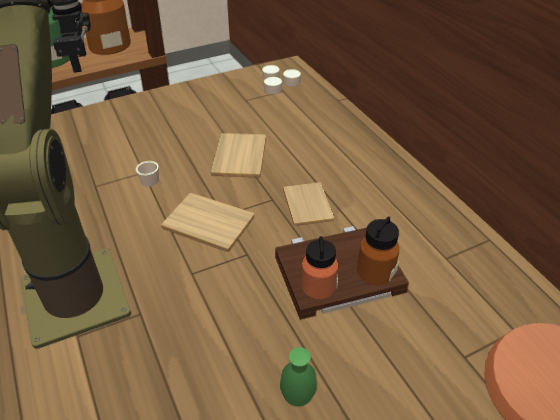

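The scene picture shows the stand at about (235,265), with its rail ends at (267,232) and (287,274). Three boards lie at (292,171), (394,182) and (329,239), the cup at (340,126) and the carafe at (110,230). The side picture shows the same things, with the rail ends at (297,241) and (349,231). I'll measure the boards' sizes next.

```bash
python3 - <<'E'
from h import *
a=load('s0');b=load('d0')
np.set_printoptions(precision=4,suppress=True)
for s,n in((a,'scene'),(b,'side')):
    hsv=cv2.cvtColor(s['img'],cv2.COLOR_RGB2HSV)
    seeds=[(292,171),(394,182),(329,239)] if n=='scene' else [(208,220),(240,155),(308,203)]
    for sd in seeds:
        m=np.zeros((422,562),np.uint8)
        im=cv2.GaussianBlur(s['img'],(3,3),0)
        cv2.floodFill(im,m,sd,0,(38,)*3,(38,)*3,4|(255<<8)|cv2.FLOODFILL_MASK_ONLY|cv2.FLOODFILL_FIXED_RANGE)
        m=cv2.morphologyEx(m[1:-1,1:-1],cv2.MORPH_OPEN,np.ones((5,5)))
        ys,xs=np.nonzero(m)
        w=px2w(s,np.c_[xs,ys],.012)[:,:2]
        r=cv2.minAreaRect(w.astype(np.float32)*1000); print(n,sd,len(xs),r)
print(px2w(a,[(340,134)],0),px2w(b,[(148,182)],0))
print('stand top corners side',px2w(b,[(276,248),(378,229),(406,285),(298,311)],.034))
print('rails side',px2w(b,[(292,239),(302,238),(344,229),(354,227)],.015))
print('rails scene',px2w(a,[(270,229),(273,235),(290,270),(293,277)],.015))
cv2.imwrite('pics/c1.png',cv2.resize(b['img'][170:330,240:430,::-1],None,fx=4,fy=3.75*4/3.75*.9,interpolation=cv2.INTER_CUBIC))
E
```

```text
scene (292, 171) 2207 ((340.421630859375, 91.49199676513672), (133.6431884765625, 189.2771759033203), 38.438053131103516)
scene (394, 182) 2265 ((515.03955078125, 307.2677917480469), (185.0459747314453, 130.39894104003906), 59.59003448486328)
scene (329, 239) 2002 ((590.8060913085938, 41.2063102722168), (142.5348358154297, 102.4173812866211), 75.09117889404297)
side (208, 220) 2805 ((343.16558837890625, 91.19744873046875), (130.52120971679688, 185.7562255859375), 38.705299377441406)
side (240, 155) 1815 ((516.489501953125, 307.0693359375), (186.34764099121094, 130.6380615234375), 59.71113967895508)
side (308, 203) 1510 ((588.8646240234375, 39.831886291503906), (142.5009765625, 101.19794464111328), 73.92903900146484)
[[0.2641 0.3119 0.    ]] [[0.2526 0.3075 0.    ]]
stand top corners side [[ 0.439  -0.0898  0.034 ]
 [ 0.6751 -0.1394  0.034 ]
 [ 0.6344 -0.3054  0.034 ]
 [ 0.4031 -0.2644  0.034 ]]
rails side [[ 0.4922 -0.0638  0.015 ]
 [ 0.5143 -0.0711  0.015 ]
 [ 0.6164 -0.0884  0.015 ]
 [ 0.6411 -0.0931  0.015 ]]
rails scene [[ 0.4997 -0.0659  0.015 ]
 [ 0.5195 -0.0689  0.015 ]
 [ 0.6257 -0.0863  0.015 ]
 [ 0.6449 -0.0902  0.015 ]]
```

View pics/c1.png

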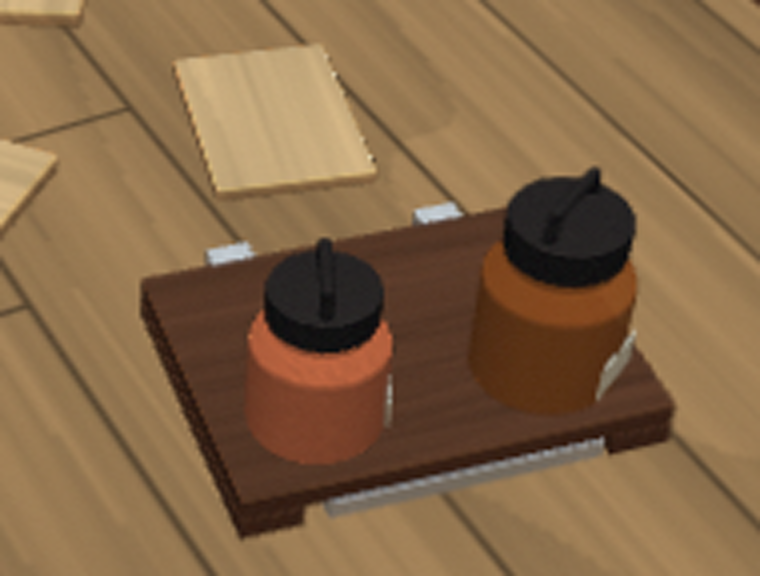

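The board lying in front of the stand at (0.59, 0.04) measures about 142x102 mm, so it is the one meant. The crop shows the rail front ends at crop (227,250) and (437,210), and the guide's rear stop. Next I'll plan the move above it.

```bash
cat >> h.py <<'E'
from scipy.spatial.transform import Rotation as R
def plan(tx,ty,tz,yaw,n):
    """rows from present pose to target; yaw = world angle of tool y (rad), tool pointing down"""
    st=get_state(); p=np.array(st['tool_pos']); r=R.from_quat(st['eef_rot'])
    yv=np.array([np.cos(yaw),np.sin(yaw),0]); zv=np.array([0,0,-1.]); xv=np.cross(yv,zv)
    rt=R.from_matrix(np.c_[xv,yv,zv]); dv=(r.inv()*rt).as_rotvec()
    d=(np.array([tx,ty,tz])-p)/n
    print('rv/row',np.round(dv/n,4))
    for i in range(n):
        ri=r*R.from_rotvec(dv*i/n); print(np.round(ri.inv().apply(d)*100,2))
def st():
    s=get_state(); yv=R.from_quat(s['eef_rot']).as_matrix()
    print('t',round(s['clock'],2),'p',np.round(s['tool_pos'],4),'yaw',round(float(np.arctan2(yv[1,1],yv[0,1])),4),'z',np.round(yv[:,2],3),'F',np.round(s['contact_force'],2),'op',round(s['opening'],3))
E
python3 -c "
from h import *
import math
plan(.59,.02,.25,math.radians(-12),20)"
```

```text
rv/row [-0.0001  0.0001  0.0747]
[-2.8  -2.19 -0.  ]
[-2.96 -1.98 -0.  ]
[-3.1  -1.75 -0.  ]
[-3.22 -1.52 -0.  ]
[-3.32 -1.27 -0.  ]
[-3.41 -1.02 -0.  ]
[-3.47 -0.76 -0.  ]
[-3.52 -0.5  -0.  ]
[-3.55 -0.24 -0.  ]
[-3.56  0.03 -0.  ]
[-3.54  0.29 -0.  ]
[-3.51  0.56 -0.  ]
[-3.46  0.82 -0.  ]
[-3.39  1.07 -0.  ]
[-3.3   1.32 -0.  ]
[-3.19  1.57 -0.  ]
[-3.07  1.8  -0.  ]
[-2.92  2.02 -0.  ]
[-2.77  2.24 -0.  ]
[-2.59  2.44 -0.  ]
```

Call:
send_rows(
  motion=[
    {"x":-2.8,"y":-2.19,"rz":0.075,"jaw":8.8},
    {"x":-2.96,"y":-1.98,"rz":0.075,"jaw":7},
    {"x":-3.1,"y":-1.75,"rz":0.075,"jaw":5},
    {"x":-3.22,"y":-1.52,"rz":0.075,"jaw":5},
    {"x":-3.32,"y":-1.27,"rz":0.075,"jaw":5},
  ],
)

```text
schema error: expected keys x, y, z, rx, ry, rz, jaw
```

Call:
send_rows(
  motion=[
    {"x":-3.41,"y":-1.02,"rz":0.075,"jaw":5},
    {"x":-3.47,"y":-0.76,"rz":0.075,"jaw":5},
    {"x":-3.52,"y":-0.5,"rz":0.075,"jaw":5},
    {"x":-3.55,"y":-0.24,"rz":0.075,"jaw":5},
    {"x":-3.56,"y":0.03,"rz":0.075,"jaw":5},
  ],
)

```text
schema error: expected keys x, y, z, rx, ry, rz, jaw
```

Call:
send_rows(
  motion=[
    {"x":-3.54,"y":0.29,"rz":0.075,"jaw":5},
    {"x":-3.51,"y":0.56,"rz":0.075,"jaw":5},
    {"x":-3.46,"y":0.82,"rz":0.075,"jaw":5},
    {"x":-3.39,"y":1.07,"rz":0.075,"jaw":5},
    {"x":-3.3,"y":1.32,"rz":0.075,"jaw":5},
  ],
)

```text
schema error: expected keys x, y, z, rx, ry, rz, jaw
```

Call:
send_rows(
  motion=[
    {"x":-3.19,"y":1.57,"rz":0.075,"jaw":5},
    {"x":-3.07,"y":1.8,"rz":0.075,"jaw":5},
    {"x":-2.92,"y":2.02,"rz":0.075,"jaw":5},
    {"x":-2.77,"y":2.24,"rz":0.075,"jaw":5},
    {"x":-2.59,"y":2.44,"rz":0.075,"jaw":5},
  ],
)

```text
schema error: expected keys x, y, z, rx, ry, rz, jaw
```

```bash
python3 -c "
from h import *
s=save('wrist','w1');st();print(np.round(s['extrinsics'],3),s['vertical_fov'])"
```

```text
t 0.15 p [0.1767 0.599  0.2491] yaw 1.2841 z [-0.    -0.001 -1.   ] F [-0.7   0.09 -0.03] op 1.001
[[ 0.283 -0.925 -0.253  0.112]
 [ 0.959  0.272  0.077  0.618]
 [-0.002 -0.264  0.964  0.384]
 [ 0.     0.     0.     1.   ]] 67.29569848828173
```

View pics/w1.png

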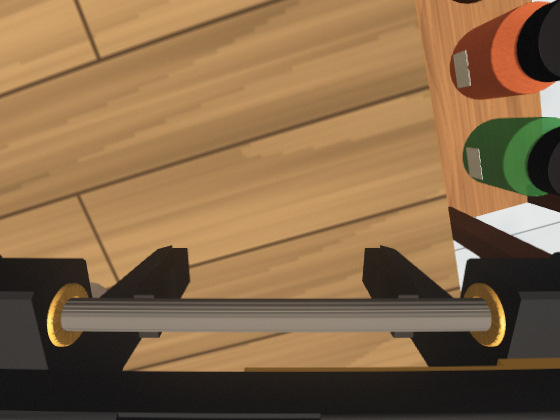

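The wrist camera looks out on the tool's +x side and the gripper fills the rows below about 250. The best view is therefore from above the stand's front, looking outwards. Each row also needs every key.

```bash
python3 -c "
from h import *
import math
plan(.56,-.10,.28,math.radians(-12),20)"
```

```text
rv/row [-0.0001  0.0001  0.0747]
[-2.83 -2.81 -0.15]
[-3.03 -2.59 -0.15]
[-3.21 -2.36 -0.15]
[-3.38 -2.11 -0.15]
[-3.53 -1.85 -0.15]
[-3.66 -1.59 -0.15]
[-3.77 -1.31 -0.15]
[-3.85 -1.02 -0.15]
[-3.92 -0.73 -0.15]
[-3.96 -0.44 -0.15]
[-3.98 -0.14 -0.15]
[-3.98  0.16 -0.15]
[-3.96  0.45 -0.15]
[-3.92  0.75 -0.15]
[-3.85  1.04 -0.15]
[-3.76  1.32 -0.15]
[-3.65  1.6  -0.15]
[-3.52  1.87 -0.15]
[-3.37  2.12 -0.15]
[-3.21  2.37 -0.15]
```

Call:
send_rows(
  motion=[
    {"x":-2.83,"y":-2.81,"z":-0.15,"rx":0,"ry":0,"rz":0.075,"jaw":8},
    {"x":-3.03,"y":-2.59,"z":-0.15,"rx":0,"ry":0,"rz":0.075,"jaw":7},
    {"x":-3.21,"y":-2.36,"z":-0.15,"rx":0,"ry":0,"rz":0.075,"jaw":6},
    {"x":-3.38,"y":-2.11,"z":-0.15,"rx":0,"ry":0,"rz":0.075,"jaw":5},
    {"x":-3.53,"y":-1.85,"z":-0.15,"rx":0,"ry":0,"rz":0.075,"jaw":5},
  ],
)

```text
clock: 0.65
tool_pos: [0.273, 0.4231, 0.2572]
eef_rot: [0.326, 0.945, -0.0, 0.0]
contact_force: [0.9, -0.1, 0.0]
opening: 0.576
finger_force: 0.0
```

Call:
send_rows(
  motion=[
    {"x":-3.66,"y":-1.59,"z":-0.15,"rx":0,"ry":0,"rz":0.075,"jaw":5},
    {"x":-3.77,"y":-1.31,"z":-0.15,"rx":0,"ry":0,"rz":0.075,"jaw":5},
    {"x":-3.85,"y":-1.02,"z":-0.15,"rx":0,"ry":0,"rz":0.075,"jaw":5},
    {"x":-3.92,"y":-0.73,"z":-0.15,"rx":0,"ry":0,"rz":0.075,"jaw":5},
    {"x":-3.96,"y":-0.44,"z":-0.15,"rx":0,"ry":0,"rz":0.075,"jaw":5},
  ],
)

```text
clock: 1.15
tool_pos: [0.3685, 0.2482, 0.2648]
eef_rot: [0.497, 0.868, 0.0, -0.0]
contact_force: [0.3, 0.2, -0.1]
opening: 0.564
finger_force: 0.0
```

Call:
send_rows(
  motion=[
    {"x":-3.98,"y":-0.14,"z":-0.15,"rx":0,"ry":0,"rz":0.075,"jaw":5},
    {"x":-3.98,"y":0.16,"z":-0.15,"rx":0,"ry":0,"rz":0.075,"jaw":5},
    {"x":-3.96,"y":0.45,"z":-0.15,"rx":0,"ry":0,"rz":0.075,"jaw":5},
    {"x":-3.92,"y":0.75,"z":-0.15,"rx":0,"ry":0,"rz":0.075,"jaw":5},
    {"x":-3.85,"y":1.04,"z":-0.15,"rx":0,"ry":0,"rz":0.075,"jaw":5},
  ],
)

```text
clock: 1.65
tool_pos: [0.4637, 0.0732, 0.2722]
eef_rot: [0.65, 0.76, 0.0, -0.0]
contact_force: [0.8, 0.3, 0.1]
opening: 0.568
finger_force: 0.0
```

Call:
send_rows(
  motion=[
    {"x":-3.76,"y":1.32,"z":-0.15,"rx":0,"ry":0,"rz":0.075,"jaw":5},
    {"x":-3.65,"y":1.6,"z":-0.15,"rx":0,"ry":0,"rz":0.075,"jaw":5},
    {"x":-3.52,"y":1.87,"z":-0.15,"rx":0,"ry":0,"rz":0.075,"jaw":5},
    {"x":-3.37,"y":2.12,"z":-0.15,"rx":0,"ry":0,"rz":0.075,"jaw":5},
    {"x":-3.21,"y":2.37,"z":-0.15,"rx":0,"ry":0,"rz":0.075,"jaw":5},
  ],
)

```text
clock: 2.15
tool_pos: [0.5586, -0.102, 0.2796]
eef_rot: [0.78, 0.626, -0.0, -0.0]
contact_force: [1.1, 0.5, 0.1]
opening: 0.563
finger_force: 0.0
```

Call:
send_rows(
  motion=[
    {"x":0,"y":0,"z":0,"rx":0,"ry":0,"rz":0,"jaw":5},
    {"x":0,"y":0,"z":0,"rx":0,"ry":0,"rz":0,"jaw":5},
    {"x":0,"y":0,"z":0,"rx":0,"ry":0,"rz":0,"jaw":5},
    {"x":0,"y":0,"z":0,"rx":0,"ry":0,"rz":0,"jaw":5},
    {"x":0,"y":0,"z":0,"rx":0,"ry":0,"rz":0,"jaw":5},
  ],
)

```text
clock: 2.65
tool_pos: [0.5579, -0.0992, 0.2797]
eef_rot: [0.779, 0.628, 0.0, -0.0]
contact_force: [-0.3, 0.2, -0.5]
opening: 0.571
finger_force: 0.0
```

```bash
python3 -c "
from h import *
s=save('wrist','w2');st()"
```

```text
t 2.7 p [ 0.5579 -0.0995  0.2798] yaw -0.2142 z [-0.     0.001 -1.   ] F [-0.04  0.47 -0.02] op 0.569
```

View pics/w2.png

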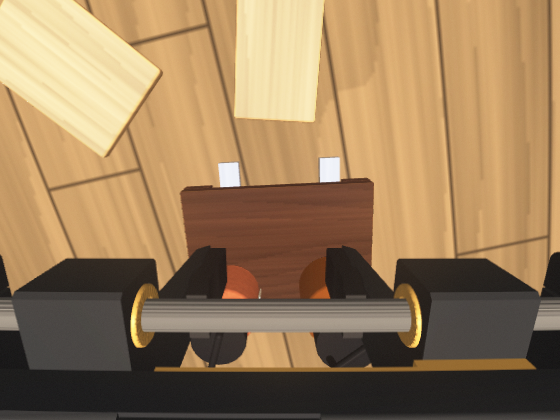

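The wrist picture shows the two rail ends at (229,163) and (330,158), the stand's front edge from (183,190) to (372,180), and the board's near end from (234,117) to (314,122). An enlarged crop will give better points.

```bash
python3 -c "
from h import *
s=load('w2')
cv2.imwrite('pics/w2c.png',cv2.resize(s['img'][95:215,170:390,::-1],None,fx=3.6,fy=4.8,interpolation=cv2.INTER_CUBIC))"
```

```text
(no output)
```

View pics/w2c.png

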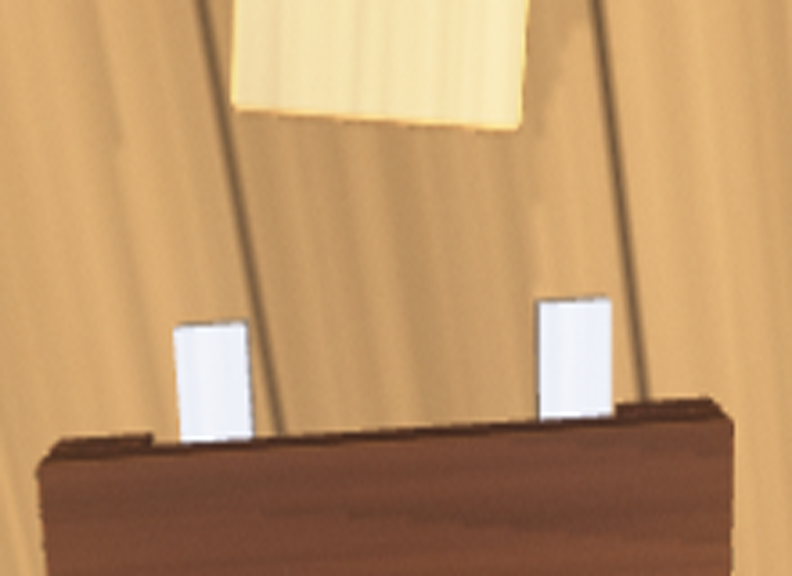

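The crop shows the inner rail corners at crop (246,323) and (538,303), the top front edge of the stand from (42,464) to (731,424), and the board's near corners at (233,107) and (520,128).

```bash
python3 - <<'E'
from h import *
np.set_printoptions(precision=4,suppress=True)
s=load('w2')
c=lambda L:[(170+(x+.5)/3.6-.5,95+(y+.5)/4.8-.5) for x,y in L]
r=px2w(s,c([(174,328),(246,323),(538,303),(610,299)]),.015)[:,:2]
f=px2w(s,c([(42,464),(731,424)]),.034)[:,:2]
b=px2w(s,c([(233,107),(520,128)])+[(237,0),(325,0)],.012)[:,:2]
n=np.linalg.norm; ang=lambda v:np.degrees(np.arctan2(v[1],v[0]))
print(r,[n(r[i+1]-r[i]) for i in range(3)],ang(r[3]-r[0]))
print('front',f,n(f[1]-f[0]),ang(f[1]-f[0]))
print('board',b,n(b[1]-b[0]),ang(b[1]-b[0]),'sides',ang(b[2]-b[0]),ang(b[3]-b[1]))
a=np.radians((ang(r[3]-r[0])+ang(f[1]-f[0]))/2); y=np.array([np.cos(a),np.sin(a)]); x=np.array([y[1],-y[0]])
m=(r[1]+r[2])/2; fc=f.mean(0)
print('slot mid',m,'front c',fc,'in stand axes: depth',(fc-m)@x,'lat',(m-fc)@y)
bc=(b[0]+b[1])/2; print('board near end rel mouth: out',(bc-m)@-x,'lat',(bc-m)@y)
E
```

```text
[[ 0.491  -0.0628]
 [ 0.516  -0.0669]
 [ 0.6169 -0.0835]
 [ 0.6417 -0.0878]] [np.float64(0.025349776352109988), np.float64(0.10224665843806198), np.float64(0.02514690240804607)] -9.421209532809195
front [[ 0.4416 -0.0853]
 [ 0.6736 -0.1251]] 0.23536818335344306 -9.729121701233472
board [[ 0.5246 -0.0128]
 [ 0.6192 -0.0387]
 [ 0.5585  0.1101]
 [ 0.6556  0.0891]] 0.09807731693267696 -15.295023849796332 sides 74.59294132809076 74.0820791655333
slot mid [ 0.5665 -0.0752] front c [ 0.5576 -0.1052] in stand axes: depth 0.031070802837624697 lat 0.0037471516949891485
board near end rel mouth: out 0.049612493435953926 lat -0.0028872410375601347
```

The slot's mid-mouth is at (0.5665, -0.0752), its lateral axis is at -9.6° and it sits 3.7 mm to +y of the stand's centre. The board's centre is at (0.5906, 0.0417), with lateral axis at -15.4°. The rail width of 25 mm, gap of 102 mm and board width of 98 mm all agree with the given sizes. I'll press on the board near its outer end and drag it.

```bash
python3 -c "
from h import *
plan(.6056,.0957,.045,-.269,10)"
```

```text
rv/row [-0.     -0.      0.0055]
[2.01 0.05 2.35]
[2.01 0.04 2.35]
[2.01 0.03 2.35]
[2.01 0.02 2.35]
[2.01 0.01 2.35]
[ 2.01 -0.    2.35]
[ 2.01 -0.02  2.35]
[ 2.01 -0.03  2.35]
[ 2.01 -0.04  2.35]
[ 2.01 -0.05  2.35]
```

Call:
send_rows(
  motion=[
    {"x":2.0,"y":0.05,"z":2.35,"rx":0,"ry":0,"rz":0.0055,"jaw":5},
    {"x":2.0,"y":0.04,"z":2.35,"rx":0,"ry":0,"rz":0.0055,"jaw":5},
    {"x":2.0,"y":0.03,"z":2.35,"rx":0,"ry":0,"rz":0.0055,"jaw":5},
    {"x":2.0,"y":0.02,"z":2.35,"rx":0,"ry":0,"rz":0.0055,"jaw":5},
    {"x":2.0,"y":0.01,"z":2.35,"rx":0,"ry":0,"rz":0.0055,"jaw":5},
  ],
)

```text
clock: 3.2
tool_pos: [0.5823, -0.0022, 0.1615]
eef_rot: [0.788, 0.616, 0.0, 0.0]
contact_force: [0.1, -0.1, 0.6]
opening: 0.57
finger_force: 0.0
```

Call:
send_rows(
  motion=[
    {"x":2.0,"y":0,"z":2.35,"rx":0,"ry":0,"rz":0.0055,"jaw":5},
    {"x":2.0,"y":-0.02,"z":2.35,"rx":0,"ry":0,"rz":0.0055,"jaw":5},
    {"x":2.0,"y":-0.03,"z":2.35,"rx":0,"ry":0,"rz":0.0055,"jaw":5},
    {"x":2.0,"y":-0.04,"z":2.35,"rx":0,"ry":0,"rz":0.0055,"jaw":5},
    {"x":2.0,"y":-0.05,"z":2.35,"rx":0,"ry":0,"rz":0.0055,"jaw":5},
  ],
)

```text
clock: 3.7
tool_pos: [0.6061, 0.0951, 0.0439]
eef_rot: [0.796, 0.605, 0.0, -0.0]
contact_force: [-0.4, -0.9, -0.0]
opening: 0.568
finger_force: 0.0
```

Call:
send_rows(
  motion=[
    {"x":0,"y":0,"z":0.3,"rx":0,"ry":0,"rz":0,"jaw":5},
    {"x":0,"y":0,"z":0.3,"rx":0,"ry":0,"rz":0,"jaw":5},
    {"x":0,"y":0,"z":0.3,"rx":0,"ry":0,"rz":0,"jaw":5},
    {"x":0,"y":0,"z":0.3,"rx":0,"ry":0,"rz":0,"jaw":5},
    {"x":0,"y":0,"z":0.3,"rx":0,"ry":0,"rz":0,"jaw":5},
  ],
)

```text
clock: 4.2
tool_pos: [0.6064, 0.0925, 0.0305]
eef_rot: [0.797, 0.605, 0.0, 0.0]
contact_force: [-0.2, -0.4, -0.4]
opening: 0.567
finger_force: 0.0
```

```bash
python3 -c "
from h import *
st()"
```

```text
t 4.2 p [0.6064 0.0925 0.0305] yaw -0.2724 z [ 0.001 -0.    -1.   ] F [-0.18 -0.35 -0.41] op 0.567
```

Call:
send_rows(
  motion=[
    {"x":0.3,"y":0,"z":0.2,"rx":0,"ry":0,"rz":0,"jaw":5},
    {"x":0,"y":0,"z":0.2,"rx":0,"ry":0,"rz":0,"jaw":5},
    {"x":0,"y":0,"z":0.2,"rx":0,"ry":0,"rz":0,"jaw":5},
    {"x":0,"y":0,"z":0.15,"rx":0,"ry":0,"rz":0,"jaw":5},
    {"x":0,"y":0,"z":0.1,"rx":0,"ry":0,"rz":0,"jaw":5},
  ],
)

```text
clock: 4.7
tool_pos: [0.6068, 0.0967, 0.0235]
eef_rot: [0.796, 0.605, 0.0, -0.0]
contact_force: [-5.9, 0.3, 26.6]
opening: 0.569
finger_force: 13.0
```

Call:
send_rows(
  motion=[
    {"x":0,"y":0,"z":0.05,"rx":0,"ry":0,"rz":0,"jaw":5},
    {"x":0,"y":0,"z":0.05,"rx":0,"ry":0,"rz":0,"jaw":5},
    {"x":0,"y":0,"z":0,"rx":0,"ry":0,"rz":0,"jaw":5},
    {"x":0,"y":0,"z":0,"rx":0,"ry":0,"rz":0,"jaw":5},
    {"x":0,"y":0,"z":0,"rx":0,"ry":0,"rz":0,"jaw":5},
  ],
)

```text
clock: 5.2
tool_pos: [0.6068, 0.0967, 0.0234]
eef_rot: [0.796, 0.605, 0.001, -0.0]
contact_force: [-6.6, 0.6, 24.8]
opening: 0.567
finger_force: 12.7
```

Call:
send_rows(
  motion=[
    {"x":0,"y":0,"z":-0.1,"rx":0,"ry":0,"rz":0,"jaw":5},
    {"x":-0.1,"y":-0.2,"z":0,"rx":0,"ry":0,"rz":-0.02,"jaw":5},
    {"x":-0.1,"y":-0.2,"z":0,"rx":0,"ry":0,"rz":-0.02,"jaw":5},
    {"x":-0.1,"y":-0.2,"z":0,"rx":0,"ry":0,"rz":-0.02,"jaw":5},
    {"x":-0.1,"y":-0.2,"z":0,"rx":0,"ry":0,"rz":-0.02,"jaw":5},
  ],
)

```text
clock: 5.7
tool_pos: [0.6029, 0.0969, 0.0237]
eef_rot: [0.771, 0.637, 0.005, 0.002]
contact_force: [4.4, 4.4, 10.4]
opening: 0.568
finger_force: 5.2
```

Call:
send_rows(
  motion=[
    {"x":-0.1,"y":-0.2,"z":0,"rx":0,"ry":0,"rz":-0.02,"jaw":5},
    {"x":0,"y":0,"z":0,"rx":0,"ry":0,"rz":0,"jaw":5},
    {"x":0,"y":0,"z":0,"rx":0,"ry":0,"rz":0,"jaw":5},
    {"x":0,"y":0,"z":0,"rx":0,"ry":0,"rz":0,"jaw":5},
    {"x":0,"y":0,"z":0,"rx":0,"ry":0,"rz":0,"jaw":5},
  ],
)

```text
clock: 6.2
tool_pos: [0.6004, 0.0962, 0.0237]
eef_rot: [0.765, 0.644, 0.005, 0.002]
contact_force: [4.1, 3.1, 12.2]
opening: 0.567
finger_force: 5.7
```

```bash
python3 -c "
from h import *
s=save('side','d1');w=save('scene','s1');st()
u=cv2.resize(s['img'][150:300,250:400,::-1],None,fx=2.6,fy=3.6,interpolation=cv2.INTER_CUBIC)
v=cv2.resize(w['img'][170:320,240:390,::-1],None,fx=2.6,fy=3.6,interpolation=cv2.INTER_CUBIC)
cv2.imwrite('pics/b1.png',np.hstack([u,v]))"
```

```text
t 6.3 p [0.6004 0.0962 0.0237] yaw -0.1703 z [ 0.01   0.003 -1.   ] F [ 4.33  4.22 10.82] op 0.567
```

View pics/b1.png

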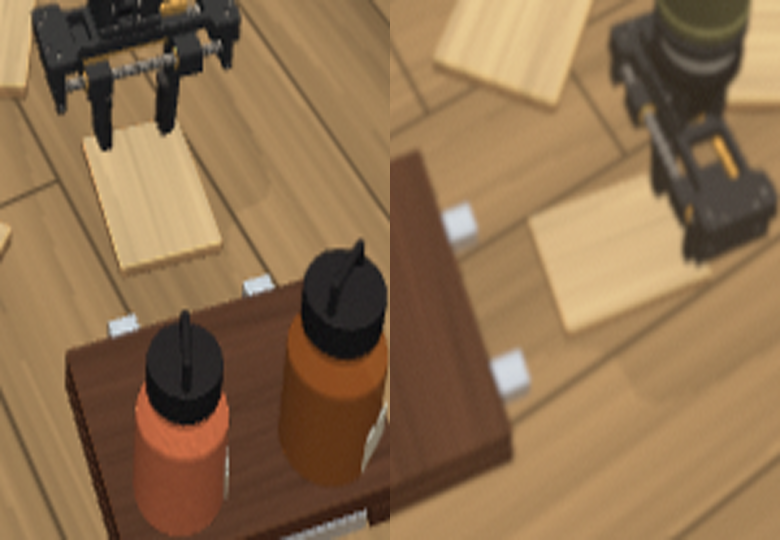

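The two crops show that the board followed the fingers. Its near corners are at side crop (124,268) and (220,241), and at scene crop (530,216) and (570,332). The rail ends are in the same views.

```bash
python3 - <<'E'
from h import *
np.set_printoptions(precision=4,suppress=True)
a=np.radians(-9.6);v=np.array([np.cos(a),np.sin(a)]);u=np.array([-v[1],v[0]])
for fn,off,B,Rr in(('d1',(250,150),[(124,268),(220,241)],[(137,316),(244,281)]),('s1',(240,170),[(140,216),(180,332)],[(78,210),(122,353)])):
    s=load(fn); c=lambda L:[((x+.5)/2.6+off[0]-.5,(y+.5)/3.6+off[1]-.5) for x,y in L]
    b=px2w(s,c(B),.012)[:,:2]; r=px2w(s,c(Rr),.015)[:,:2]
    print(fn,b,np.linalg.norm(b[1]-b[0]),'ang',np.degrees(np.arctan2(*(b[1]-b[0])[::-1])),'rail',r)
    m=r.mean(0); d=b.mean(0)-m; print(' rel own rails: out',d@u,'lat',d@v,' rel wrist mouth',(b.mean(0)-[.5665,-.0752])@u,(b.mean(0)-[.5665,-.0752])@v)
E
```

```text
d1 [[ 0.5277 -0.0225]
 [ 0.6195 -0.0386]] 0.09327337086882144 ang -9.979879691091298 rail [[ 0.516  -0.0698]
 [ 0.6177 -0.0842]]
 rel own rails: out 0.04693337015729816 lat -0.001096936170555989  rel wrist mouth 0.045216602228955356 -0.00045229454937126674
s1 [[ 0.5277 -0.0171]
 [ 0.6264 -0.037 ]] 0.100691015163649 ang -11.4177964636234 rail [[ 0.4965 -0.0649]
 [ 0.6166 -0.0895]]
 rel own rails: out 0.052907449823944096 lat 0.011861639503641695  rel wrist mouth 0.04925204866776407 0.0023999612167803783
```

Call:
send_rows(
  motion=[
    {"x":-0.5,"y":-0.1,"z":0,"rx":0,"ry":0,"rz":0,"jaw":5},
    {"x":-0.6,"y":-0.1,"z":0,"rx":0,"ry":0,"rz":0,"jaw":5},
    {"x":-0.6,"y":0,"z":0,"rx":0,"ry":0,"rz":0,"jaw":5},
    {"x":-0.6,"y":0,"z":0,"rx":0,"ry":0,"rz":0,"jaw":5},
    {"x":0,"y":0,"z":0,"rx":0,"ry":0,"rz":0,"jaw":5},
  ],
)

```text
clock: 6.8
tool_pos: [0.5919, 0.0749, 0.0235]
eef_rot: [0.765, 0.645, 0.003, -0.001]
contact_force: [-1.5, 4.7, 15.5]
opening: 0.567
finger_force: 7.8
```

Call:
send_rows(
  motion=[
    {"x":0,"y":0,"z":0,"rx":0,"ry":0,"rz":0,"jaw":5},
    {"x":0,"y":0,"z":-1,"rx":0,"ry":0,"rz":0,"jaw":5},
    {"x":0,"y":0,"z":-2,"rx":0,"ry":0,"rz":0,"jaw":5},
    {"x":0,"y":0,"z":-4,"rx":0,"ry":0,"rz":0,"jaw":5},
    {"x":0,"y":0,"z":-4,"rx":0,"ry":0,"rz":0,"jaw":5},
  ],
)

```text
clock: 7.3
tool_pos: [0.5892, 0.071, 0.1319]
eef_rot: [0.765, 0.644, -0.001, -0.0]
contact_force: [1.4, 0.4, 0.2]
opening: 0.568
finger_force: 0.0
```

Call:
send_rows(
  motion=[
    {"x":-1,"y":0,"z":-4,"rx":0,"ry":0,"rz":0,"jaw":5},
    {"x":-3,"y":0,"z":-4,"rx":0,"ry":0,"rz":0,"jaw":5},
    {"x":-4,"y":0,"z":-4,"rx":0,"ry":0,"rz":0,"jaw":5},
    {"x":-4,"y":0,"z":-2,"rx":0,"ry":0,"rz":0,"jaw":5},
    {"x":-3,"y":0,"z":0,"rx":0,"ry":0,"rz":0,"jaw":5},
  ],
)

```text
clock: 7.8
tool_pos: [0.5661, -0.0753, 0.2702]
eef_rot: [0.766, 0.643, 0.002, 0.003]
contact_force: [0.7, -0.5, -0.0]
opening: 0.568
finger_force: 0.0
```

Call:
send_rows(
  motion=[
    {"x":0,"y":0,"z":0,"rx":0,"ry":0,"rz":0,"jaw":5},
    {"x":0,"y":0,"z":0,"rx":0,"ry":0,"rz":0,"jaw":5},
    {"x":0,"y":0,"z":0,"rx":0,"ry":0,"rz":0,"jaw":5},
    {"x":0,"y":0,"z":0,"rx":0,"ry":0,"rz":0,"jaw":5},
    {"x":0,"y":0,"z":0,"rx":0,"ry":0,"rz":0,"jaw":5},
  ],
)

```text
clock: 8.3
tool_pos: [0.5654, -0.0702, 0.2662]
eef_rot: [0.764, 0.645, -0.0, -0.0]
contact_force: [0.2, 0.3, 0.1]
opening: 0.568
finger_force: 0.0
```

```bash
python3 -c "
from h import *
s=save('wrist','w3');st()
cv2.imwrite('pics/w3c.png',cv2.resize(s['img'][20:220,170:390,::-1],None,fx=3.6,fy=3,interpolation=cv2.INTER_CUBIC))"
```

```text
t 8.35 p [ 0.5653 -0.0706  0.2662] yaw -0.1693 z [-0.  0. -1.] F [ 0.6  -0.6  -1.32] op 0.57
```

View pics/w3c.png

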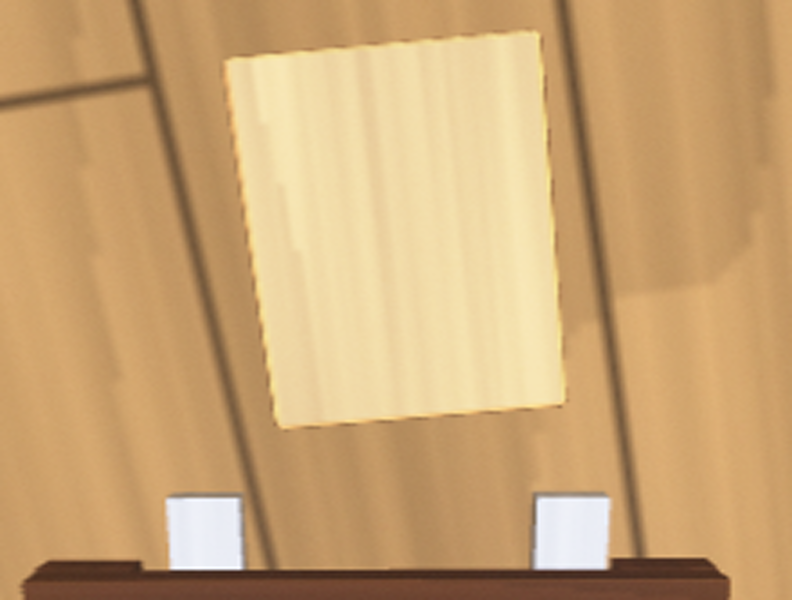

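The crop shows the whole board, with corners at (279,430), (565,404), (540,31) and (226,61), and the inner rail corners at (242,496) and (536,495). The board has turned too far.

```bash
cat > m.py <<'E'
from h import *
np.set_printoptions(precision=4,suppress=True)
def meas(fn,off,sc,B,Rr):
    s=load(fn); c=lambda L:[((x+.5)/sc[0]+off[0]-.5,(y+.5)/sc[1]+off[1]-.5) for x,y in L]
    b=px2w(s,c(B),.012)[:,:2]; r=px2w(s,c(Rr),.015)[:,:2]; n=np.linalg.norm
    ar=np.arctan2(*(r[-1]-r[0])[::-1]); v=np.array([np.cos(ar),np.sin(ar)]);u=np.array([-v[1],v[0]])
    m=(r[1]+r[2])/2; print('slot',m,np.degrees(ar),'gap',n(r[2]-r[1]))
    ax=(b[2]+b[3]-b[0]-b[1]); ab=np.degrees(np.arctan2(-ax[0],ax[1])); bc=b.mean(0)
    print('board',n(b[1]-b[0]),n(b[2]-b[1]),'c',bc,'yaw',ab,'rel: out',(bc-m)@u,'lat',(bc-m)@v)
E
python3 -c "
from m import *
meas('w3',(170,20),(3.6,3),[(279,430),(565,404),(540,31),(226,61)],[(168,498),(242,496),(536,495),(609,496)])"
```

```text
slot [ 0.5668 -0.0747] -9.365321281501386 gap 0.10139428250424666
board 0.09776986544572422 0.13779885247454238 c [0.5881 0.0237] yaw -4.15678157476385 rel: out 0.10057065354916093 lat 0.004951918772958073
```

```bash
python3 -c "
from h import *
plan(.5881,.0237,.036,-.0733,10)"
```

```text
rv/row [-0.0001 -0.     -0.0096]
[0.97 0.07 2.3 ]
[0.97 0.08 2.3 ]
[0.97 0.09 2.3 ]
[0.96 0.09 2.3 ]
[0.96 0.1  2.3 ]
[0.96 0.11 2.3 ]
[0.96 0.12 2.3 ]
[0.96 0.13 2.3 ]
[0.96 0.14 2.3 ]
[0.96 0.15 2.3 ]
```

Call:
send_rows(
  motion=[
    {"x":1.4,"y":0.07,"z":2.3,"rx":0,"ry":0,"rz":-0.0096,"jaw":5},
    {"x":1.4,"y":0.08,"z":2.3,"rx":0,"ry":0,"rz":-0.0096,"jaw":5},
    {"x":1.4,"y":0.09,"z":2.3,"rx":0,"ry":0,"rz":-0.0096,"jaw":5},
    {"x":1.4,"y":0.09,"z":2.3,"rx":0,"ry":0,"rz":-0.0096,"jaw":5},
    {"x":1.4,"y":0.1,"z":2.3,"rx":0,"ry":0,"rz":-0.0096,"jaw":5},
  ],
)

```text
clock: 8.85
tool_pos: [0.5803, -0.002, 0.1506]
eef_rot: [0.749, 0.663, 0.0, -0.0]
contact_force: [0.2, -0.4, -0.6]
opening: 0.564
finger_force: 0.0
```

Call:
send_rows(
  motion=[
    {"x":0.6,"y":0.11,"z":2.3,"rx":0,"ry":0,"rz":-0.0096,"jaw":5},
    {"x":0.6,"y":0.12,"z":2.3,"rx":0,"ry":0,"rz":-0.0096,"jaw":5},
    {"x":0.5,"y":0.13,"z":2.3,"rx":0,"ry":0,"rz":-0.0096,"jaw":5},
    {"x":0.5,"y":0.14,"z":2.3,"rx":0,"ry":0,"rz":-0.0096,"jaw":5},
    {"x":0.4,"y":0.15,"z":2.3,"rx":0,"ry":0,"rz":-0.0096,"jaw":5},
  ],
)

```text
clock: 9.35
tool_pos: [0.5895, 0.0231, 0.0354]
eef_rot: [0.733, 0.681, 0.0, -0.0]
contact_force: [0.0, -0.8, 0.8]
opening: 0.566
finger_force: 0.0
```

Call:
send_rows(
  motion=[
    {"x":0,"y":0,"z":0,"rx":0,"ry":0,"rz":0,"jaw":5},
    {"x":0,"y":0,"z":0,"rx":0,"ry":0,"rz":0,"jaw":5},
    {"x":0,"y":0,"z":0,"rx":0,"ry":0,"rz":0,"jaw":5},
    {"x":0,"y":0,"z":0,"rx":0,"ry":0,"rz":0,"jaw":5},
    {"x":0,"y":0,"z":0,"rx":0,"ry":0,"rz":0,"jaw":5},
  ],
)

```text
clock: 9.85
tool_pos: [0.5899, 0.0219, 0.0376]
eef_rot: [0.733, 0.68, 0.001, 0.001]
contact_force: [0.4, 1.0, -0.0]
opening: 0.571
finger_force: 0.0
```

```bash
python3 -c "
from h import *
st();plan(.5881,.0237,.0225,-.0733,5)"
```

```text
t 9.85 p [0.5899 0.0219 0.0376] yaw -0.0754 z [ 0.002  0.    -1.   ] F [ 0.44  1.   -0.03] op 0.571
rv/row [ 0.0003 -0.     -0.0004]
[ 0.03 -0.04  0.3 ]
[ 0.03 -0.04  0.3 ]
[ 0.03 -0.04  0.3 ]
[ 0.03 -0.04  0.3 ]
[ 0.03 -0.04  0.3 ]
```

Call:
send_rows(
  motion=[
    {"x":0.03,"y":-0.04,"z":0.4,"rx":0,"ry":0,"rz":0,"jaw":5},
    {"x":0.03,"y":-0.04,"z":0.4,"rx":0,"ry":0,"rz":0,"jaw":5},
    {"x":0.03,"y":-0.04,"z":0.4,"rx":0,"ry":0,"rz":0,"jaw":5},
    {"x":0.03,"y":-0.04,"z":0.2,"rx":0,"ry":0,"rz":0,"jaw":5},
    {"x":0,"y":0,"z":0.1,"rx":0,"ry":0,"rz":0,"jaw":5},
  ],
)

```text
clock: 10.35
tool_pos: [0.5879, 0.0233, 0.0234]
eef_rot: [0.733, 0.68, 0.0, 0.0]
contact_force: [-5.0, 1.1, 26.8]
opening: 0.569
finger_force: 13.8
```

Call:
send_rows(
  motion=[
    {"x":0,"y":0,"z":0,"rx":0,"ry":0,"rz":0,"jaw":5},
    {"x":0,"y":0,"z":0,"rx":0,"ry":0,"rz":0,"jaw":5},
    {"x":0,"y":0,"z":0,"rx":0,"ry":0,"rz":0,"jaw":5},
    {"x":0,"y":0,"z":0,"rx":0,"ry":0,"rz":0,"jaw":5},
    {"x":0,"y":0,"z":0,"rx":0,"ry":0,"rz":0,"jaw":5},
  ],
)

```text
clock: 10.85
tool_pos: [0.5878, 0.0232, 0.0235]
eef_rot: [0.733, 0.68, 0.0, 0.0]
contact_force: [-4.4, -0.5, 18.9]
opening: 0.565
finger_force: 9.5
```

```bash
python3 -c "
from h import *
st()"
```

```text
t 10.85 p [0.5878 0.0232 0.0235] yaw -0.0752 z [ 0.  0. -1.] F [-4.36 -0.48 18.92] op 0.565
```

Call:
send_rows(
  motion=[
    {"x":0,"y":-0.1,"z":0,"rx":0,"ry":0,"rz":0.0185,"jaw":5},
    {"x":0,"y":-0.1,"z":0,"rx":0,"ry":0,"rz":0.0185,"jaw":5},
    {"x":0,"y":-0.1,"z":0,"rx":0,"ry":0,"rz":0.0185,"jaw":5},
    {"x":0,"y":-0.1,"z":0,"rx":0,"ry":0,"rz":0.0185,"jaw":5},
    {"x":0,"y":-0.1,"z":0,"rx":0,"ry":0,"rz":0.0185,"jaw":5},
  ],
)

```text
clock: 11.35
tool_pos: [0.5869, 0.0214, 0.0237]
eef_rot: [0.764, 0.645, 0.002, 0.004]
contact_force: [3.6, -5.0, 13.3]
opening: 0.564
finger_force: 6.2
```

Call:
send_rows(
  motion=[
    {"x":0,"y":0,"z":0,"rx":0,"ry":0,"rz":0,"jaw":5},
    {"x":0,"y":0,"z":0,"rx":0,"ry":0,"rz":0,"jaw":5},
    {"x":0,"y":0,"z":0,"rx":0,"ry":0,"rz":0,"jaw":5},
    {"x":0,"y":0,"z":0,"rx":0,"ry":0,"rz":0,"jaw":5},
    {"x":0,"y":0,"z":0,"rx":0,"ry":0,"rz":0,"jaw":5},
  ],
)

```text
clock: 11.85
tool_pos: [0.5869, 0.0214, 0.0237]
eef_rot: [0.764, 0.645, 0.002, 0.004]
contact_force: [3.2, -4.2, 13.4]
opening: 0.567
finger_force: 6.6
```

```bash
cat >> h.py <<'E'
def slot(m=(.5667,-.075),deg=-9.5):
    p=np.array(get_state()['tool_pos'])[:2]-m; a=np.radians(deg); v=np.array([np.cos(a),np.sin(a)])
    F=np.array(get_state()['contact_force'])[:2]
    u=np.array([-v[1],v[0]]); print('tool out %.4f lat %.4f  F out %.1f lat %.1f'%(p@u,p@v,F@u,F@v))
E
python3 -c "
from h import *
st();slot()"
```

```text
t 11.85 p [0.5869 0.0214 0.0237] yaw -0.1691 z [ 0.009 -0.003 -1.   ] F [ 3.18 -4.19 13.43] op 0.567
tool out 0.0984 lat 0.0040  F out -3.6 lat 3.8
```

Call:
send_rows(
  motion=[
    {"x":-0.4,"y":0,"z":0,"rx":0,"ry":0,"rz":0,"jaw":5},
    {"x":-0.4,"y":0,"z":0,"rx":0,"ry":0,"rz":0,"jaw":5},
    {"x":-0.4,"y":0,"z":0,"rx":0,"ry":0,"rz":0,"jaw":5},
    {"x":-0.3,"y":0,"z":0,"rx":0,"ry":0,"rz":0,"jaw":5},
    {"x":0,"y":0,"z":0,"rx":0,"ry":0,"rz":0,"jaw":5},
  ],
)

```text
clock: 12.35
tool_pos: [0.5839, 0.0126, 0.0236]
eef_rot: [0.763, 0.646, 0.004, 0.001]
contact_force: [3.2, 5.9, 15.0]
opening: 0.568
finger_force: 7.4
```

```bash
python3 -c "
from h import *
st();slot()"
```

```text
t 12.35 p [0.5839 0.0126 0.0236] yaw -0.1661 z [ 0.007  0.005 -1.   ] F [ 3.22  5.94 15.03] op 0.568
tool out 0.0892 lat 0.0025  F out 6.4 lat 2.2
```

Call:
send_rows(
  motion=[
    {"x":-0.2,"y":-0.1,"z":0,"rx":0,"ry":0,"rz":0,"jaw":5},
    {"x":-0.3,"y":-0.1,"z":0,"rx":0,"ry":0,"rz":0,"jaw":5},
    {"x":-0.3,"y":0,"z":0,"rx":0,"ry":0,"rz":0,"jaw":5},
    {"x":0,"y":0,"z":0,"rx":0,"ry":0,"rz":0,"jaw":5},
    {"x":0,"y":0,"z":0,"rx":0,"ry":0,"rz":0,"jaw":5},
  ],
)

```text
clock: 12.85
tool_pos: [0.5807, 0.0051, 0.0236]
eef_rot: [0.763, 0.646, 0.004, 0.001]
contact_force: [2.1, 5.4, 15.0]
opening: 0.566
finger_force: 7.4
```

```bash
cat >> h.py <<'E'
def rect(s,sd,z=.012,tol=38):
    m=np.zeros((422,562),np.uint8); im=cv2.GaussianBlur(s['img'],(3,3),0)
    cv2.floodFill(im,m,sd,0,(tol,)*3,(tol,)*3,4|(255<<8)|cv2.FLOODFILL_MASK_ONLY|cv2.FLOODFILL_FIXED_RANGE)
    m=cv2.morphologyEx(m[1:-1,1:-1],cv2.MORPH_OPEN,np.ones((5,5))); m[m>0]=255
    ys,xs=np.nonzero(m); return cv2.minAreaRect((px2w(s,np.c_[xs,ys],z)[:,:2]*1000).astype(np.float32))
E
python3 -c "
from h import *
st();slot()
s=load('w3'); print([rect(s,sd,tol=t) for sd in [(280,100),(260,60)] for t in (25,38)])"
```

```text
t 12.85 p [0.5807 0.0051 0.0236] yaw -0.1659 z [ 0.007  0.004 -1.   ] F [ 2.09  5.44 15.03] op 0.566
tool out 0.0813 lat 0.0006  F out 5.7 lat 1.2
[((587.675537109375, 24.366703033447266), (136.53118896484375, 96.57710266113281), 85.9972152709961), ((587.9263916015625, 24.22348403930664), (137.6982421875, 98.1115951538086), 85.82047271728516), ((587.675537109375, 24.366703033447266), (136.53118896484375, 96.57710266113281), 85.9972152709961), ((587.9263916015625, 24.22348403930664), (137.6982421875, 98.1115951538086), 85.82047271728516)]
```

Call:
send_rows(
  motion=[
    {"x":0,"y":0,"z":-0.5,"rx":0,"ry":0,"rz":0,"jaw":5},
    {"x":0,"y":0,"z":-3,"rx":0,"ry":0,"rz":0,"jaw":5},
    {"x":0,"y":0,"z":-4,"rx":0,"ry":0,"rz":0,"jaw":5},
    {"x":0,"y":0,"z":-4,"rx":0,"ry":0,"rz":0,"jaw":5},
    {"x":-1,"y":0,"z":-4,"rx":0,"ry":0,"rz":0,"jaw":5},
  ],
)

```text
clock: 13.35
tool_pos: [0.5748, -0.0068, 0.1775]
eef_rot: [0.763, 0.646, -0.0, -0.001]
contact_force: [1.0, 0.3, -0.2]
opening: 0.57
finger_force: 0.0
```

Call:
send_rows(
  motion=[
    {"x":-3,"y":0,"z":-4,"rx":0,"ry":0,"rz":0,"jaw":5},
    {"x":-3,"y":0,"z":-4,"rx":0,"ry":0,"rz":0,"jaw":5},
    {"x":-2,"y":0,"z":-1,"rx":0,"ry":0,"rz":0,"jaw":5},
    {"x":0,"y":0,"z":0,"rx":0,"ry":0,"rz":0,"jaw":5},
    {"x":0,"y":0,"z":0,"rx":0,"ry":0,"rz":0,"jaw":5},
  ],
)

```text
clock: 13.85
tool_pos: [0.5614, -0.0866, 0.2658]
eef_rot: [0.764, 0.645, -0.0, -0.001]
contact_force: [0.1, -0.1, -1.3]
opening: 0.57
finger_force: 0.0
```

```bash
python3 -c "
from h import *
s=save('wrist','w4');st()
q=tuple(int(v) for v in w2px(s,[.580,.0051,.012])[0]); print(q)
r=rect(s,q);print(r); p=np.array(r[0])/1000-[.5667,-.075]; a=np.radians(-9.5); print('out',p@[-np.sin(a),np.cos(a)],'lat',p@[np.cos(a),np.sin(a)])
cv2.imwrite('pics/w4c.png',cv2.resize(s['img'][20:220,170:390,::-1],None,fx=3.6,fy=3,interpolation=cv2.INTER_CUBIC))"
```

```text
t 13.9 p [ 0.5613 -0.0855  0.2652] yaw -0.1662 z [-0.003  0.002 -1.   ] F [-0.16  0.49 -0.16] op 0.564
(278, 102)
((582.3618774414062, 13.288406372070312), (97.93033599853516, 137.75816345214844), 0.7677560448646545)
out 0.08966253936242835 lat 0.0008752941165349425
```

View pics/w4c.png

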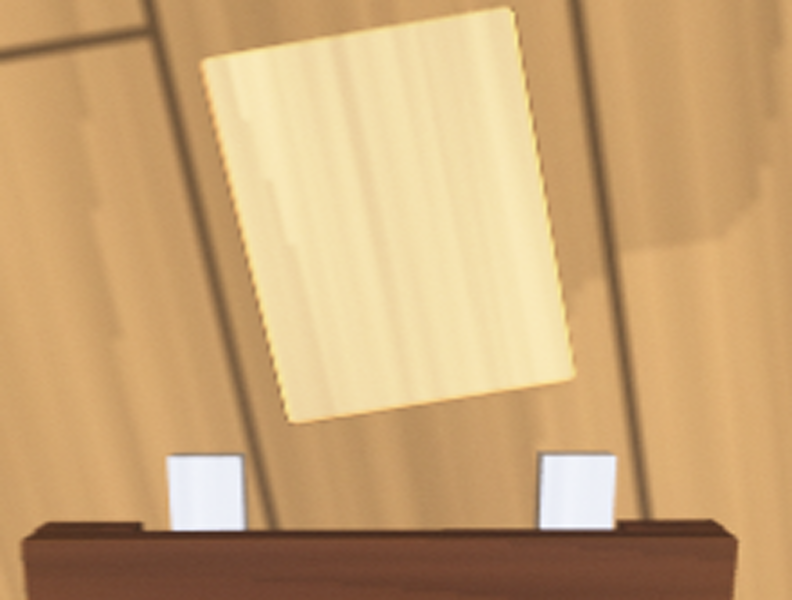

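The crop shows the board well centred (centre lat +0.9 mm, 90 mm out) but turned 10° from the slot axis, with near corners at crop (290,423) and (574,378). Pressing and dragging lets it slip, so I'll push its outer end with both fingertips, which squares it up.

```bash
python3 -c "
from h import *
plan(.5945,.115,.04,-.1658,10)"
```

```text
rv/row [-0.0003 -0.0001 -0.    ]
[2.03 0.   2.25]
[2.03 0.   2.25]
[2.03 0.   2.25]
[2.03 0.   2.25]
[ 2.03 -0.    2.25]
[ 2.03 -0.    2.25]
[ 2.03 -0.    2.25]
[ 2.03 -0.    2.25]
[ 2.03 -0.    2.25]
[ 2.03 -0.    2.25]
```

Call:
send_rows(
  motion=[
    {"x":2.9,"y":0,"z":1.5,"rx":0,"ry":0,"rz":0,"jaw":5},
    {"x":2.9,"y":0,"z":1.5,"rx":0,"ry":0,"rz":0,"jaw":5},
    {"x":2.9,"y":0,"z":1.5,"rx":0,"ry":0,"rz":0,"jaw":5},
    {"x":2.9,"y":0,"z":2,"rx":0,"ry":0,"rz":0,"jaw":5},
    {"x":2.9,"y":0,"z":2.5,"rx":0,"ry":0,"rz":0,"jaw":5},
  ],
)

```text
clock: 14.4
tool_pos: [0.5857, 0.0593, 0.1747]
eef_rot: [0.763, 0.647, -0.0, -0.001]
contact_force: [0.3, -0.2, 0.0]
opening: 0.566
finger_force: 0.0
```

Call:
send_rows(
  motion=[
    {"x":2.5,"y":0,"z":3.5,"rx":0,"ry":0,"rz":0,"jaw":5},
    {"x":2.3,"y":0,"z":3.5,"rx":0,"ry":0,"rz":0,"jaw":5},
    {"x":1,"y":0,"z":3.5,"rx":0,"ry":0,"rz":0,"jaw":5},
    {"x":0,"y":0,"z":2,"rx":0,"ry":0,"rz":0,"jaw":5},
    {"x":0,"y":0,"z":1,"rx":0,"ry":0,"rz":0,"jaw":5},
  ],
)

```text
clock: 14.9
tool_pos: [0.5928, 0.1153, 0.0377]
eef_rot: [0.763, 0.647, -0.003, -0.002]
contact_force: [1.0, -0.7, -0.1]
opening: 0.573
finger_force: 0.0
```

Call:
send_rows(
  motion=[
    {"x":0,"y":0,"z":0,"rx":0,"ry":0,"rz":0,"jaw":5},
    {"x":0,"y":0,"z":0,"rx":0,"ry":0,"rz":0,"jaw":5},
    {"x":0,"y":0,"z":0,"rx":0,"ry":0,"rz":0,"jaw":5},
    {"x":0,"y":0,"z":0,"rx":0,"ry":0,"rz":0,"jaw":5},
    {"x":0,"y":0,"z":0,"rx":0,"ry":0,"rz":0,"jaw":5},
  ],
)

```text
clock: 15.4
tool_pos: [0.5964, 0.1131, 0.0425]
eef_rot: [0.764, 0.645, 0.001, 0.0]
contact_force: [-0.5, 0.4, 0.8]
opening: 0.567
finger_force: 0.0
```

```bash
python3 -c "
from h import *
st();slot()"
```

```text
t 15.4 p [0.5964 0.1131 0.0425] yaw -0.1677 z [ 0.001  0.    -1.   ] F [-0.46  0.37  0.8 ] op 0.567
tool out 0.1904 lat -0.0018  F out 0.3 lat -0.5
```

Call:
send_rows(
  motion=[
    {"x":0,"y":0,"z":0.9,"rx":0,"ry":0,"rz":0,"jaw":5},
    {"x":0,"y":0,"z":0.9,"rx":0,"ry":0,"rz":0,"jaw":5},
    {"x":0,"y":0,"z":0.7,"rx":0,"ry":0,"rz":0,"jaw":5},
    {"x":0,"y":0,"z":0.3,"rx":0,"ry":0,"rz":0,"jaw":5},
    {"x":0,"y":0,"z":0,"rx":0,"ry":0,"rz":0,"jaw":5},
  ],
)

```text
clock: 15.9
tool_pos: [0.5953, 0.113, 0.0127]
eef_rot: [0.764, 0.645, -0.001, -0.0]
contact_force: [-0.3, -0.3, -0.0]
opening: 0.571
finger_force: 0.0
```

Call:
send_rows(
  motion=[
    {"x":-0.5,"y":0,"z":0,"rx":0,"ry":0,"rz":0,"jaw":5},
    {"x":-0.4,"y":0,"z":0,"rx":0,"ry":0,"rz":0,"jaw":5},
    {"x":-0.4,"y":0,"z":0,"rx":0,"ry":0,"rz":0,"jaw":5},
    {"x":-0.3,"y":0,"z":0,"rx":0,"ry":0,"rz":0,"jaw":5},
    {"x":-0.3,"y":0,"z":0,"rx":0,"ry":0,"rz":0,"jaw":5},
  ],
)

```text
clock: 16.4
tool_pos: [0.593, 0.0942, 0.0138]
eef_rot: [0.764, 0.645, 0.0, 0.0]
contact_force: [1.0, 1.0, 1.0]
opening: 0.565
finger_force: 0.4
```

```bash
python3 -c "
from h import *
st();slot()"
```

```text
t 16.4 p [0.593  0.0942 0.0138] yaw -0.1675 z [ 0.001  0.    -1.   ] F [0.98 0.97 0.99] op 0.565
tool out 0.1712 lat -0.0020  F out 1.1 lat 0.8
```

Call:
send_rows(
  motion=[
    {"x":-0.2,"y":0,"z":0,"rx":0,"ry":0,"rz":0,"jaw":5},
    {"x":-0.3,"y":0,"z":0,"rx":0,"ry":0,"rz":0,"jaw":5},
    {"x":-0.3,"y":0,"z":0,"rx":0,"ry":0,"rz":0,"jaw":5},
    {"x":-0.2,"y":0,"z":0,"rx":0,"ry":0,"rz":0,"jaw":5},
    {"x":0,"y":0,"z":0,"rx":0,"ry":0,"rz":0,"jaw":5},
  ],
)

```text
clock: 16.9
tool_pos: [0.5909, 0.0838, 0.0135]
eef_rot: [0.764, 0.645, -0.0, 0.0]
contact_force: [-0.1, 0.0, 0.1]
opening: 0.569
finger_force: 0.0
```

```bash
python3 -c "
from h import *
st();slot()
s=save('side','d2');q=tuple(int(v) for v in w2px(s,[.580,.0051,.012])[0])
r=rect(s,q);print(r); p=np.array(r[0])/1000-[.5667,-.075]; a=np.radians(-9.5); print('out',p@[-np.sin(a),np.cos(a)],'lat',p@[np.cos(a),np.sin(a)])"
```

```text
t 16.9 p [0.5909 0.0838 0.0135] yaw -0.1681 z [-0. -0. -1.] F [-0.08  0.04  0.09] op 0.569
tool out 0.1607 lat -0.0024  F out 0.0 lat -0.1
((573.4657592773438, -2.2913131713867188), (141.78831481933594, 99.94368743896484), 87.607421875)
out 0.07282820329629629 lat -0.005327423727625279
```

Call:
send_rows(
  motion=[
    {"x":1,"y":0,"z":0,"rx":0,"ry":0,"rz":0,"jaw":5},
    {"x":0.5,"y":0,"z":-2,"rx":0,"ry":0,"rz":0,"jaw":5},
    {"x":0,"y":0,"z":-4.5,"rx":0,"ry":0,"rz":0,"jaw":5},
    {"x":-2,"y":0,"z":-4.5,"rx":0,"ry":0,"rz":0,"jaw":5},
    {"x":-3.5,"y":0,"z":-4,"rx":0,"ry":0,"rz":0,"jaw":5},
  ],
)

```text
clock: 17.45
tool_pos: [0.5853, 0.0508, 0.1631]
eef_rot: [0.762, 0.648, 0.002, -0.0]
contact_force: [0.6, 0.7, 0.1]
opening: 0.566
finger_force: 0.0
```

Call:
send_rows(
  motion=[
    {"x":-4.5,"y":0,"z":-4,"rx":0,"ry":0,"rz":0,"jaw":5},
    {"x":-4.5,"y":0,"z":-4,"rx":0,"ry":0,"rz":0,"jaw":5},
    {"x":-4,"y":0,"z":-2,"rx":0,"ry":0,"rz":0,"jaw":5},
    {"x":0,"y":0,"z":0,"rx":0,"ry":0,"rz":0,"jaw":5},
    {"x":0,"y":0,"z":0,"rx":0,"ry":0,"rz":0,"jaw":5},
  ],
)

```text
clock: 17.95
tool_pos: [0.5657, -0.0661, 0.2481]
eef_rot: [0.764, 0.645, 0.001, 0.0]
contact_force: [0.5, 0.1, -0.4]
opening: 0.564
finger_force: 0.0
```

```bash
cat >> h.py <<'E'
def board(fn,g):
    s=save('wrist',fn);st();q=tuple(int(v) for v in w2px(s,[*g,.012])[0])
    r=rect(s,q);print(q,r); p=np.array(r[0])/1000-[.5667,-.075]; a=np.radians(-9.5)
    print('out',p@[-np.sin(a),np.cos(a)],'lat',p@[np.cos(a),np.sin(a)])
E
python3 -c "
from h import *
board('w5',(.578,0.01))"
```

```text
t 18.0 p [ 0.5655 -0.0645  0.2473] yaw -0.1664 z [-0.001  0.001 -1.   ] F [ 0.95 -0.09 -0.57] op 0.562
(275, 116) ((574.7854614257812, -0.19947052001953125), (137.9478759765625, 98.25263977050781), 87.171142578125)
out 0.07510917126407 lat -0.004371074121749065
```

```bash
python3 -c "
from h import *
plan(.4973,.0674,.04,-.1658,10)"
```

```text
rv/row [-0.0001 -0.0001 -0.0001]
[ 1.18 -0.89  2.08]
[ 1.19 -0.89  2.07]
[ 1.19 -0.89  2.07]
[ 1.19 -0.89  2.07]
[ 1.19 -0.89  2.07]
[ 1.19 -0.89  2.07]
[ 1.19 -0.89  2.07]
[ 1.19 -0.89  2.07]
[ 1.19 -0.89  2.07]
[ 1.19 -0.89  2.07]
```

Call:
send_rows(
  motion=[
    {"x":2.0,"y":-1.5,"z":1.2,"rx":0,"ry":0,"rz":0,"jaw":3},
    {"x":2.0,"y":-1.5,"z":1.2,"rx":0,"ry":0,"rz":0,"jaw":1},
    {"x":2.0,"y":-1.5,"z":1.2,"rx":0,"ry":0,"rz":0,"jaw":0},
    {"x":2.0,"y":-1.5,"z":1.9,"rx":0,"ry":0,"rz":0,"jaw":0},
    {"x":2.0,"y":-1.5,"z":2,"rx":0,"ry":0,"rz":0,"jaw":0},
  ],
)

```text
clock: 18.5
tool_pos: [0.5073, 0.0486, 0.1712]
eef_rot: [0.763, 0.647, -0.0, -0.001]
contact_force: [0.2, 0.7, -0.4]
opening: 0.138
finger_force: 0.0
```

Call:
send_rows(
  motion=[
    {"x":1.9,"y":-1.4,"z":3,"rx":0,"ry":0,"rz":0,"jaw":0},
    {"x":0,"y":0,"z":4,"rx":0,"ry":0,"rz":0,"jaw":0},
    {"x":0,"y":0,"z":4,"rx":0,"ry":0,"rz":0,"jaw":0},
    {"x":0,"y":0,"z":2.2,"rx":0,"ry":0,"rz":0,"jaw":0},
    {"x":0,"y":0,"z":0,"rx":0,"ry":0,"rz":0,"jaw":0},
  ],
)

```text
clock: 19.0
tool_pos: [0.4948, 0.0683, 0.0372]
eef_rot: [0.763, 0.647, -0.003, -0.003]
contact_force: [0.4, 0.0, -0.2]
opening: 0.009
finger_force: 0.0
```

Call:
send_rows(
  motion=[
    {"x":0,"y":0,"z":0,"rx":0,"ry":0,"rz":0,"jaw":0},
    {"x":0,"y":0,"z":0,"rx":0,"ry":0,"rz":0,"jaw":0},
    {"x":0,"y":0,"z":0,"rx":0,"ry":0,"rz":0,"jaw":0},
    {"x":0,"y":0,"z":0,"rx":0,"ry":0,"rz":0,"jaw":0},
    {"x":0,"y":0,"z":0,"rx":0,"ry":0,"rz":0,"jaw":0},
  ],
)

```text
clock: 19.5
tool_pos: [0.4981, 0.0662, 0.0413]
eef_rot: [0.764, 0.645, 0.001, 0.0]
contact_force: [-0.7, 0.0, 1.1]
opening: 0.004
finger_force: 0.0
```

```bash
python3 -c "
from h import *
st();slot()"
```

```text
t 19.5 p [0.4981 0.0662 0.0413] yaw -0.1675 z [ 0.001  0.    -1.   ] F [-0.7   0.05  1.08] op 0.004
tool out 0.1280 lat -0.0910  F out -0.1 lat -0.7
```

Next I lower the fingers, then push sideways by 2.3 cm to lat -0.068.

Call:
send_rows(
  motion=[
    {"x":0,"y":0,"z":0.9,"rx":0,"ry":0,"rz":0,"jaw":0},
    {"x":0,"y":0,"z":0.9,"rx":0,"ry":0,"rz":0,"jaw":0},
    {"x":0,"y":0,"z":0.7,"rx":0,"ry":0,"rz":0,"jaw":0},
    {"x":0,"y":0,"z":0.2,"rx":0,"ry":0,"rz":0,"jaw":0},
    {"x":0,"y":0,"z":0,"rx":0,"ry":0,"rz":0,"jaw":0},
  ],
)

```text
clock: 20.0
tool_pos: [0.4972, 0.066, 0.0129]
eef_rot: [0.764, 0.645, -0.001, -0.0]
contact_force: [-0.4, -0.1, 1.1]
opening: 0.001
finger_force: 0.0
```

Call:
send_rows(
  motion=[
    {"x":0,"y":0.4,"z":0,"rx":0,"ry":0,"rz":0,"jaw":0},
    {"x":0,"y":0.4,"z":0,"rx":0,"ry":0,"rz":0,"jaw":0},
    {"x":0,"y":0.4,"z":0,"rx":0,"ry":0,"rz":0,"jaw":0},
    {"x":0,"y":0.3,"z":0,"rx":0,"ry":0,"rz":0,"jaw":0},
    {"x":0,"y":0.2,"z":0,"rx":0,"ry":0,"rz":0,"jaw":0},
  ],
)

```text
clock: 20.5
tool_pos: [0.5147, 0.0633, 0.0138]
eef_rot: [0.764, 0.646, 0.0, -0.0]
contact_force: [-0.8, 0.3, 0.6]
opening: 0.006
finger_force: 0.3
```

```bash
python3 -c "
from h import *
st();slot()"
```

```text
t 20.5 p [0.5147 0.0633 0.0138] yaw -0.1674 z [ 0.  0. -1.] F [-0.8   0.32  0.58] op 0.006
tool out 0.1279 lat -0.0741  F out 0.2 lat -0.8
```

Call:
send_rows(
  motion=[
    {"x":0,"y":0.3,"z":0,"rx":0,"ry":0,"rz":0,"jaw":0},
    {"x":0,"y":0.3,"z":0,"rx":0,"ry":0,"rz":0,"jaw":0},
    {"x":0,"y":0,"z":0,"rx":0,"ry":0,"rz":0,"jaw":0},
    {"x":0,"y":-0.5,"z":0,"rx":0,"ry":0,"rz":0,"jaw":0},
    {"x":0,"y":-1,"z":-0.5,"rx":0,"ry":0,"rz":0,"jaw":0},
  ],
)

```text
clock: 21.0
tool_pos: [0.5053, 0.0646, 0.0184]
eef_rot: [0.764, 0.645, 0.0, 0.0]
contact_force: [-0.6, 0.7, -0.5]
opening: 0.005
finger_force: 0.0
```

Call:
send_rows(
  motion=[
    {"x":0,"y":0,"z":-4,"rx":0,"ry":0,"rz":0,"jaw":0},
    {"x":0,"y":0,"z":-4.5,"rx":0,"ry":0,"rz":0,"jaw":1},
    {"x":-2,"y":1,"z":-4,"rx":0,"ry":0,"rz":0,"jaw":3},
    {"x":-3,"y":1.5,"z":-3.5,"rx":0,"ry":0,"rz":0,"jaw":5},
    {"x":-3.5,"y":1.5,"z":-3.5,"rx":0,"ry":0,"rz":0,"jaw":5},
  ],
)

```text
clock: 21.5
tool_pos: [0.5296, -0.0241, 0.2144]
eef_rot: [0.763, 0.647, 0.0, -0.0]
contact_force: [1.4, -0.4, -0.2]
opening: 0.345
finger_force: 0.0
```

Call:
send_rows(
  motion=[
    {"x":-3.5,"y":1.5,"z":-2,"rx":0,"ry":0,"rz":0,"jaw":5},
    {"x":-3.5,"y":1.5,"z":-2,"rx":0,"ry":0,"rz":0,"jaw":5},
    {"x":-3,"y":1,"z":0,"rx":0,"ry":0,"rz":0,"jaw":5},
    {"x":0,"y":0,"z":0,"rx":0,"ry":0,"rz":0,"jaw":5},
    {"x":0,"y":0,"z":0,"rx":0,"ry":0,"rz":0,"jaw":5},
  ],
)

```text
clock: 22.0
tool_pos: [0.552, -0.1295, 0.2521]
eef_rot: [0.764, 0.645, -0.0, -0.001]
contact_force: [-1.0, 0.9, 0.7]
opening: 0.566
finger_force: 0.0
```

```bash
python3 -c "
from h import *
slot();board('w6',(.578,0.01))"
```

```text
tool out -0.0562 lat -0.0055  F out 0.8 lat -1.1
t 22.05 p [ 0.5522 -0.1281  0.2519] yaw -0.1665 z [-0.002  0.002 -1.   ] F [-0.13  0.22  0.12] op 0.568
(278, 54) ((579.1664428710938, -3.67669677734375), (138.10594177246094, 97.80619049072266), 83.9908218383789)
out 0.0724027035720528 lat 0.0005237326671716861
```

```bash
python3 -c "
from h import *
plan(.6514,-.0719,.04,-.1658,1)"
```

```text
rv/row [-0.0021 -0.0015 -0.0007]
[ 7.16  8.9  21.18]
```

Call:
send_rows(
  motion=[
    {"x":2.2,"y":2.5,"z":0.5,"rx":0,"ry":0,"rz":0,"jaw":3},
    {"x":2.0,"y":2.4,"z":0.7,"rx":0,"ry":0,"rz":0,"jaw":1},
    {"x":2.0,"y":2.4,"z":2,"rx":0,"ry":0,"rz":0,"jaw":0},
    {"x":1,"y":1.6,"z":4,"rx":0,"ry":0,"rz":0,"jaw":0},
    {"x":0,"y":0,"z":4,"rx":0,"ry":0,"rz":0,"jaw":0},
  ],
)

```text
clock: 22.55
tool_pos: [0.6555, -0.0677, 0.139]
eef_rot: [0.762, 0.648, 0.002, -0.0]
contact_force: [-0.1, 0.1, -1.0]
opening: 0.141
finger_force: 0.0
```

Call:
send_rows(
  motion=[
    {"x":0,"y":0,"z":4,"rx":0,"ry":0,"rz":0,"jaw":0},
    {"x":0,"y":0,"z":4,"rx":0,"ry":0,"rz":0,"jaw":0},
    {"x":0,"y":0,"z":2,"rx":0,"ry":0,"rz":0,"jaw":0},
    {"x":0,"y":0,"z":0,"rx":0,"ry":0,"rz":0,"jaw":0},
    {"x":0,"y":0,"z":0,"rx":0,"ry":0,"rz":0,"jaw":0},
  ],
)

```text
clock: 23.05
tool_pos: [0.6528, -0.0718, 0.0406]
eef_rot: [0.763, 0.646, 0.0, -0.001]
contact_force: [0.7, 0.1, -0.5]
opening: 0.001
finger_force: 0.0
```

Call:
send_rows(
  motion=[
    {"x":0,"y":0,"z":0,"rx":0,"ry":0,"rz":0,"jaw":0},
    {"x":0,"y":0,"z":0,"rx":0,"ry":0,"rz":0,"jaw":0},
    {"x":0,"y":0,"z":0,"rx":0,"ry":0,"rz":0,"jaw":0},
    {"x":0,"y":0,"z":0,"rx":0,"ry":0,"rz":0,"jaw":0},
    {"x":0,"y":0,"z":0,"rx":0,"ry":0,"rz":0,"jaw":0},
  ],
)

```text
clock: 23.55
tool_pos: [0.6532, -0.0736, 0.0408]
eef_rot: [0.764, 0.645, 0.0, 0.0]
contact_force: [0.0, -0.1, -0.8]
opening: 0.002
finger_force: 0.0
```

```bash
python3 -c "
from h import *
st();slot()"
```

```text
t 23.55 p [ 0.6532 -0.0736  0.0408] yaw -0.1676 z [ 0.  0. -1.] F [ 0.01 -0.14 -0.79] op 0.002
tool out 0.0157 lat 0.0851  F out -0.1 lat 0.0
```

Lower 2.7 cm, move to lat 0.0655 (y -1.95), then check the contact force.

Call:
send_rows(
  motion=[
    {"x":0.1,"y":0,"z":0.9,"rx":0,"ry":0,"rz":0,"jaw":0},
    {"x":0,"y":0,"z":0.9,"rx":0,"ry":0,"rz":0,"jaw":0},
    {"x":0,"y":0,"z":0.7,"rx":0,"ry":0,"rz":0,"jaw":0},
    {"x":0,"y":0,"z":0.2,"rx":0,"ry":0,"rz":0,"jaw":0},
    {"x":0,"y":-0.2,"z":0,"rx":0,"ry":0,"rz":0,"jaw":0},
  ],
)

```text
clock: 24.05
tool_pos: [0.6509, -0.0722, 0.0126]
eef_rot: [0.764, 0.645, -0.0, -0.0]
contact_force: [0.1, -0.1, -0.3]
opening: 0.003
finger_force: 0.0
```

Call:
send_rows(
  motion=[
    {"x":0,"y":-0.4,"z":0,"rx":0,"ry":0,"rz":0,"jaw":0},
    {"x":0,"y":-0.4,"z":0,"rx":0,"ry":0,"rz":0,"jaw":0},
    {"x":0,"y":-0.4,"z":0,"rx":0,"ry":0,"rz":0,"jaw":0},
    {"x":0,"y":-0.3,"z":0,"rx":0,"ry":0,"rz":0,"jaw":0},
    {"x":0,"y":-0.25,"z":0,"rx":0,"ry":0,"rz":0,"jaw":0},
  ],
)

```text
clock: 24.55
tool_pos: [0.6339, -0.0694, 0.0137]
eef_rot: [0.764, 0.645, 0.0, 0.0]
contact_force: [-0.2, -0.1, -0.0]
opening: 0.004
finger_force: 0.3
```

```bash
python3 -c "
from h import *
st();slot()"
```

```text
t 24.55 p [ 0.6339 -0.0694  0.0137] yaw -0.1675 z [ 0.001 -0.    -1.   ] F [-0.18 -0.09 -0.03] op 0.004
tool out 0.0166 lat 0.0654  F out -0.1 lat -0.2
```

Call:
send_rows(
  motion=[
    {"x":0,"y":0.8,"z":0,"rx":0,"ry":0,"rz":0,"jaw":0},
    {"x":0,"y":0.5,"z":-2,"rx":0,"ry":0,"rz":0,"jaw":0},
    {"x":0,"y":0,"z":-4.5,"rx":0,"ry":0,"rz":0,"jaw":0},
    {"x":0,"y":0,"z":-4.5,"rx":0,"ry":0,"rz":0,"jaw":2},
    {"x":0,"y":-1,"z":-4.5,"rx":0,"ry":0,"rz":0,"jaw":5},
  ],
)

```text
clock: 25.05
tool_pos: [0.6385, -0.0701, 0.1702]
eef_rot: [0.764, 0.645, 0.001, 0.001]
contact_force: [1.0, -0.0, 0.5]
opening: 0.159
finger_force: 0.0
```

Call:
send_rows(
  motion=[
    {"x":-1,"y":-2.5,"z":-4,"rx":0,"ry":0,"rz":0,"jaw":5},
    {"x":-2.3,"y":-2.5,"z":-4,"rx":0,"ry":0,"rz":0,"jaw":5},
    {"x":-2,"y":-2,"z":0,"rx":0,"ry":0,"rz":0,"jaw":5},
    {"x":0,"y":0,"z":0,"rx":0,"ry":0,"rz":0,"jaw":5},
    {"x":0,"y":0,"z":0,"rx":0,"ry":0,"rz":0,"jaw":5},
  ],
)

```text
clock: 25.55
tool_pos: [0.5609, -0.1098, 0.247]
eef_rot: [0.764, 0.645, 0.0, 0.0]
contact_force: [0.7, 1.3, 0.2]
opening: 0.564
finger_force: 0.0
```

```bash
python3 -c "
from h import *
slot();board('w7',(.578,0.005))"
```

```text
tool out -0.0353 lat -0.0000  F out 1.4 lat 0.5
t 25.6 p [ 0.5613 -0.1089  0.2465] yaw -0.1668 z [ 0.001  0.001 -1.   ] F [-0.44  0.29 -0.22] op 0.568
(273, 79) ((577.218505859375, -2.323822021484375), (137.26805114746094, 97.33203887939453), 82.3536376953125)
out 0.07341552212428852 lat -0.0016207782996719713
```

Call:
send_rows(
  motion=[
    {"x":3,"y":0,"z":1,"rx":0,"ry":0,"rz":0,"jaw":5},
    {"x":3.5,"y":0,"z":1.5,"rx":0,"ry":0,"rz":0,"jaw":5},
    {"x":3.5,"y":0,"z":1.5,"rx":0,"ry":0,"rz":0,"jaw":5},
    {"x":3.5,"y":0,"z":2,"rx":0,"ry":0,"rz":0,"jaw":5},
    {"x":3.5,"y":0,"z":2,"rx":0,"ry":0,"rz":0,"jaw":5},
  ],
)

```text
clock: 26.1
tool_pos: [0.5897, 0.0612, 0.165]
eef_rot: [0.763, 0.646, 0.0, -0.0]
contact_force: [0.3, 0.0, -0.5]
opening: 0.57
finger_force: 0.0
```

Call:
send_rows(
  motion=[
    {"x":3,"y":0,"z":3,"rx":0,"ry":0,"rz":0,"jaw":5},
    {"x":0.8,"y":0,"z":3.5,"rx":0,"ry":0,"rz":0,"jaw":5},
    {"x":0,"y":0,"z":3.5,"rx":0,"ry":0,"rz":0,"jaw":5},
    {"x":0,"y":0,"z":2.5,"rx":0,"ry":0,"rz":0,"jaw":5},
    {"x":0,"y":0,"z":0,"rx":0,"ry":0,"rz":0,"jaw":5},
  ],
)

```text
clock: 26.6
tool_pos: [0.5926, 0.097, 0.0372]
eef_rot: [0.763, 0.646, -0.003, -0.002]
contact_force: [-0.8, -0.3, 1.1]
opening: 0.57
finger_force: 0.0
```

Call:
send_rows(
  motion=[
    {"x":0,"y":0,"z":0,"rx":0,"ry":0,"rz":0,"jaw":5},
    {"x":0,"y":0,"z":0,"rx":0,"ry":0,"rz":0,"jaw":5},
    {"x":0,"y":0,"z":0,"rx":0,"ry":0,"rz":0,"jaw":5},
    {"x":0,"y":0,"z":0,"rx":0,"ry":0,"rz":0,"jaw":5},
    {"x":0,"y":0,"z":0,"rx":0,"ry":0,"rz":0,"jaw":5},
  ],
)

```text
clock: 27.1
tool_pos: [0.5956, 0.0957, 0.0424]
eef_rot: [0.764, 0.645, 0.001, 0.0]
contact_force: [-0.5, 0.5, 0.8]
opening: 0.571
finger_force: 0.0
```

```bash
python3 -c "
from h import *
st();slot()"
```

```text
t 27.1 p [0.5956 0.0957 0.0424] yaw -0.1675 z [ 0.001  0.    -1.   ] F [-0.49  0.54  0.8 ] op 0.571
tool out 0.1731 lat 0.0003  F out 0.5 lat -0.6
```

Call:
send_rows(
  motion=[
    {"x":0,"y":0,"z":0.9,"rx":0,"ry":0,"rz":0,"jaw":5},
    {"x":0,"y":0,"z":0.9,"rx":0,"ry":0,"rz":0,"jaw":5},
    {"x":0,"y":0,"z":0.7,"rx":0,"ry":0,"rz":0,"jaw":5},
    {"x":-0.3,"y":0,"z":0.3,"rx":0,"ry":0,"rz":0,"jaw":5},
    {"x":-0.3,"y":0,"z":0,"rx":0,"ry":0,"rz":0,"jaw":5},
  ],
)

```text
clock: 27.6
tool_pos: [0.5935, 0.0893, 0.0127]
eef_rot: [0.764, 0.646, -0.001, -0.0]
contact_force: [0.6, -0.9, -0.7]
opening: 0.563
finger_force: 0.0
```

Call:
send_rows(
  motion=[
    {"x":-0.4,"y":0,"z":0,"rx":0,"ry":0,"rz":0,"jaw":5},
    {"x":-0.4,"y":0,"z":0,"rx":0,"ry":0,"rz":0,"jaw":5},
    {"x":-0.3,"y":0,"z":0,"rx":0,"ry":0,"rz":0,"jaw":5},
    {"x":-0.3,"y":0,"z":0,"rx":0,"ry":0,"rz":0,"jaw":5},
    {"x":-0.3,"y":0,"z":0,"rx":0,"ry":0,"rz":0,"jaw":5},
  ],
)

```text
clock: 28.1
tool_pos: [0.5916, 0.073, 0.0138]
eef_rot: [0.764, 0.646, 0.001, 0.0]
contact_force: [1.3, 1.4, 0.6]
opening: 0.564
finger_force: 1.1
```

Call:
send_rows(
  motion=[
    {"x":-0.2,"y":0,"z":0,"rx":0,"ry":0,"rz":0,"jaw":5},
    {"x":-0.2,"y":0,"z":0,"rx":0,"ry":0,"rz":0,"jaw":5},
    {"x":-0.2,"y":0,"z":0,"rx":0,"ry":0,"rz":0,"jaw":5},
    {"x":-0.2,"y":0,"z":0,"rx":0,"ry":0,"rz":0,"jaw":5},
    {"x":-0.2,"y":0,"z":0,"rx":0,"ry":0,"rz":0,"jaw":5},
  ],
)

```text
clock: 28.6
tool_pos: [0.5891, 0.0624, 0.0135]
eef_rot: [0.764, 0.645, -0.0, -0.0]
contact_force: [-0.2, 0.9, 0.3]
opening: 0.566
finger_force: 0.6
```

```bash
cat >> h.py <<'E'
def side(fn,g):
    for cam in('side','scene'):
        s=save(cam,fn+cam);q=tuple(int(v) for v in w2px(s,[*g,.012])[0]); r=rect(s,q); p=np.array(r[0])/1000-[.5667,-.075]; a=np.radians(-9.5)
        print(cam,r,'out',p@[-np.sin(a),np.cos(a)],'lat',p@[np.cos(a),np.sin(a)])
E
python3 -c "
from h import *
st();slot();side('e1',(.577,.0))"
```

```text
t 28.6 p [0.5891 0.0624 0.0135] yaw -0.1679 z [-0.001 -0.    -1.   ] F [-0.16  0.93  0.28] op 0.566
tool out 0.1392 lat -0.0005  F out 0.9 lat -0.3
side ((572.507568359375, -16.91822052001953), (138.4222869873047, 100.07141876220703), 81.82793426513672) out 0.05824374806635243 lat -0.0038583375945038323
scene ((572.859130859375, -17.940933227539062), (140.83181762695312, 107.1051254272461), 81.73652648925781) out 0.05729308579735215 lat -0.003342800278853996
```

Call:
send_rows(
  motion=[
    {"x":-0.2,"y":0,"z":0,"rx":0,"ry":0,"rz":0,"jaw":5},
    {"x":-0.3,"y":0,"z":0,"rx":0,"ry":0,"rz":0,"jaw":5},
    {"x":-0.3,"y":0,"z":0,"rx":0,"ry":0,"rz":0,"jaw":5},
    {"x":-0.3,"y":0,"z":0,"rx":0,"ry":0,"rz":0,"jaw":5},
    {"x":-0.2,"y":0,"z":0,"rx":0,"ry":0,"rz":0,"jaw":5},
  ],
)

```text
clock: 29.2
tool_pos: [0.5873, 0.0496, 0.0135]
eef_rot: [0.764, 0.645, -0.0, 0.0]
contact_force: [0.1, 0.3, 0.7]
opening: 0.567
finger_force: 0.3
```

```bash
python3 -c "
from h import *
st();slot();side('e2',(.577,.0))"
```

```text
t 29.2 p [0.5873 0.0496 0.0135] yaw -0.1679 z [-0. -0. -1.] F [0.06 0.29 0.69] op 0.567
tool out 0.1263 lat -0.0002  F out 0.3 lat 0.0
side ((572.2536010742188, -23.933128356933594), (123.98382568359375, 101.37498474121094), 81.2494888305664) out 0.05128312877831143 lat -0.002951028127298975
scene ((571.9310302734375, -30.007888793945312), (138.83990478515625, 107.06476593017578), 80.63392639160156) out 0.045238440488109245 lat -0.0022665503972799
```

Call:
send_rows(
  motion=[
    {"x":-0.3,"y":0,"z":0,"rx":0,"ry":0,"rz":0,"jaw":5},
    {"x":-0.3,"y":0,"z":0,"rx":0,"ry":0,"rz":0,"jaw":5},
    {"x":-0.3,"y":0,"z":0,"rx":0,"ry":0,"rz":0,"jaw":5},
    {"x":-0.3,"y":0,"z":0,"rx":0,"ry":0,"rz":0,"jaw":5},
    {"x":-0.3,"y":0,"z":0,"rx":0,"ry":0,"rz":0,"jaw":5},
  ],
)

```text
clock: 29.8
tool_pos: [0.585, 0.0351, 0.0136]
eef_rot: [0.764, 0.645, 0.0, 0.0]
contact_force: [-0.1, -0.1, 0.2]
opening: 0.567
finger_force: 0.3
```

Call:
send_rows(
  motion=[
    {"x":-0.3,"y":0,"z":0,"rx":0,"ry":0,"rz":0,"jaw":5},
    {"x":-0.3,"y":0,"z":0,"rx":0,"ry":0,"rz":0,"jaw":5},
    {"x":-0.3,"y":0,"z":0,"rx":0,"ry":0,"rz":0,"jaw":5},
    {"x":-0.3,"y":0,"z":0,"rx":0,"ry":0,"rz":0,"jaw":5},
    {"x":-0.3,"y":0,"z":0,"rx":0,"ry":0,"rz":0,"jaw":5},
  ],
)

```text
clock: 30.3
tool_pos: [0.5824, 0.0204, 0.0136]
eef_rot: [0.764, 0.646, 0.0, -0.0]
contact_force: [0.6, 0.4, 0.0]
opening: 0.564
finger_force: 0.4
```

Call:
send_rows(
  motion=[
    {"x":-0.3,"y":0,"z":0,"rx":0,"ry":0,"rz":0,"jaw":5},
    {"x":-0.3,"y":0,"z":0,"rx":0,"ry":0,"rz":0,"jaw":5},
    {"x":-0.3,"y":0,"z":0,"rx":0,"ry":0,"rz":0,"jaw":5},
    {"x":-0.3,"y":0,"z":0,"rx":0,"ry":0,"rz":0,"jaw":5},
    {"x":-0.3,"y":0,"z":0,"rx":0,"ry":0,"rz":0,"jaw":5},
  ],
)

```text
clock: 30.8
tool_pos: [0.58, 0.0056, 0.0136]
eef_rot: [0.764, 0.645, 0.0, 0.0]
contact_force: [0.4, 1.3, 0.3]
opening: 0.568
finger_force: 0.5
```

```bash
python3 -c "
from h import *
st();slot();side('e3',(.579,-.01))"
```

```text
t 30.8 p [0.58   0.0056 0.0136] yaw -0.1675 z [ 0.  0. -1.] F [0.43 1.25 0.32] op 0.568
tool out 0.0817 lat -0.0002  F out 1.3 lat 0.2
side ((374.27740478515625, 167.37713623046875), (1347.91162109375, 629.6566772460938), 75.85089111328125) out 0.20729419095223112 lat -0.22978740112103352
scene ((528.936279296875, 335.3069152832031), (881.8909301757812, 253.36398315429688), 89.81450653076172) out 0.3984469910645378 lat -0.10496598802553815
```

Call:
send_rows(
  motion=[
    {"x":-0.3,"y":0,"z":0,"rx":0,"ry":0,"rz":0,"jaw":5},
    {"x":-0.3,"y":0,"z":0,"rx":0,"ry":0,"rz":0,"jaw":5},
    {"x":-0.3,"y":0,"z":0,"rx":0,"ry":0,"rz":0,"jaw":5},
    {"x":-0.3,"y":0,"z":0,"rx":0,"ry":0,"rz":0,"jaw":5},
    {"x":-0.3,"y":0,"z":0,"rx":0,"ry":0,"rz":0,"jaw":5},
  ],
)

```text
clock: 31.4
tool_pos: [0.5773, -0.0093, 0.0135]
eef_rot: [0.764, 0.645, -0.0, -0.0]
contact_force: [0.5, 0.6, -0.9]
opening: 0.563
finger_force: 0.3
```

Call:
send_rows(
  motion=[
    {"x":-0.3,"y":0,"z":0,"rx":0,"ry":0,"rz":0,"jaw":5},
    {"x":-0.3,"y":0,"z":0,"rx":0,"ry":0,"rz":0,"jaw":5},
    {"x":-0.3,"y":0,"z":0,"rx":0,"ry":0,"rz":0,"jaw":5},
    {"x":-0.3,"y":0,"z":0,"rx":0,"ry":0,"rz":0,"jaw":5},
    {"x":-0.3,"y":0,"z":0,"rx":0,"ry":0,"rz":0,"jaw":5},
  ],
)

```text
clock: 31.9
tool_pos: [0.5749, -0.024, 0.0135]
eef_rot: [0.764, 0.645, 0.0, -0.0]
contact_force: [0.3, 0.2, 0.4]
opening: 0.569
finger_force: 0.3
```

Call:
send_rows(
  motion=[
    {"x":-0.3,"y":0,"z":0,"rx":0,"ry":0,"rz":0,"jaw":5},
    {"x":-0.3,"y":0,"z":0,"rx":0,"ry":0,"rz":0,"jaw":5},
    {"x":-0.3,"y":0,"z":0,"rx":0,"ry":0,"rz":0,"jaw":5},
    {"x":-0.3,"y":0,"z":0,"rx":0,"ry":0,"rz":0,"jaw":5},
    {"x":-0.3,"y":0,"z":0,"rx":0,"ry":0,"rz":0,"jaw":5},
  ],
)

```text
clock: 32.4
tool_pos: [0.5724, -0.0387, 0.0136]
eef_rot: [0.764, 0.645, 0.0, -0.0]
contact_force: [1.1, 0.4, 0.2]
opening: 0.571
finger_force: 0.3
```

Call:
send_rows(
  motion=[
    {"x":-0.4,"y":0,"z":0,"rx":0,"ry":0,"rz":0,"jaw":5},
    {"x":-0.4,"y":0,"z":0,"rx":0,"ry":0,"rz":0,"jaw":5},
    {"x":-0.3,"y":0,"z":0,"rx":0,"ry":0,"rz":0,"jaw":5},
    {"x":-0.3,"y":0,"z":0,"rx":0,"ry":0,"rz":0,"jaw":5},
    {"x":-0.2,"y":0,"z":0,"rx":0,"ry":0,"rz":0,"jaw":5},
  ],
)

```text
clock: 32.9
tool_pos: [0.5697, -0.0547, 0.0136]
eef_rot: [0.764, 0.645, -0.0, 0.0]
contact_force: [-0.8, 1.3, 0.0]
opening: 0.564
finger_force: 0.3
```

Call:
send_rows(
  motion=[
    {"x":-0.1,"y":0,"z":0,"rx":0,"ry":0,"rz":0,"jaw":5},
    {"x":-0.1,"y":0,"z":0,"rx":0,"ry":0,"rz":0,"jaw":5},
    {"x":-0.1,"y":0,"z":0,"rx":0,"ry":0,"rz":0,"jaw":5},
    {"x":-0.1,"y":0,"z":0,"rx":0,"ry":0,"rz":0,"jaw":5},
    {"x":0,"y":0,"z":0,"rx":0,"ry":0,"rz":0,"jaw":5},
  ],
)

```text
clock: 33.4
tool_pos: [0.5691, -0.0584, 0.0136]
eef_rot: [0.764, 0.645, -0.0, 0.0]
contact_force: [-0.3, -0.6, 0.2]
opening: 0.568
finger_force: 0.1
```

```bash
python3 -c "
from h import *
st();slot()"
```

```text
t 33.4 p [ 0.5691 -0.0584  0.0136] yaw -0.1676 z [-0. -0. -1.] F [-0.3  -0.64  0.19] op 0.568
tool out 0.0167 lat -0.0004  F out -0.7 lat -0.2
```

Call:
send_rows(
  motion=[
    {"x":-0.1,"y":0,"z":0,"rx":0,"ry":0,"rz":0,"jaw":5},
    {"x":-0.1,"y":0,"z":0,"rx":0,"ry":0,"rz":0,"jaw":5},
    {"x":-0.1,"y":0,"z":0,"rx":0,"ry":0,"rz":0,"jaw":5},
    {"x":-0.1,"y":0,"z":0,"rx":0,"ry":0,"rz":0,"jaw":5},
    {"x":0,"y":0,"z":0,"rx":0,"ry":0,"rz":0,"jaw":5},
  ],
)

```text
clock: 33.9
tool_pos: [0.5684, -0.0625, 0.0136]
eef_rot: [0.764, 0.645, -0.0, 0.0]
contact_force: [0.3, 0.0, 0.7]
opening: 0.571
finger_force: 0.0
```

```bash
python3 -c "
from h import *
st();slot()"
```

```text
t 33.9 p [ 0.5684 -0.0625  0.0136] yaw -0.1678 z [-0. -0. -1.] F [0.34 0.02 0.66] op 0.571
tool out 0.0126 lat -0.0004  F out 0.1 lat 0.3
```

Next I back off and lift, then look from above the stand.

Call:
send_rows(
  motion=[
    {"x":1,"y":0,"z":0,"rx":0,"ry":0,"rz":0,"jaw":5},
    {"x":1.5,"y":0,"z":-1,"rx":0,"ry":0,"rz":0,"jaw":5},
    {"x":0,"y":0,"z":-4.5,"rx":0,"ry":0,"rz":0,"jaw":5},
    {"x":0,"y":0,"z":-4.5,"rx":0,"ry":0,"rz":0,"jaw":5},
    {"x":0,"y":0,"z":-4.5,"rx":0,"ry":0,"rz":0,"jaw":5},
  ],
)

```text
clock: 34.4
tool_pos: [0.5724, -0.0354, 0.1607]
eef_rot: [0.763, 0.646, 0.0, -0.0]
contact_force: [0.2, -0.3, -0.8]
opening: 0.569
finger_force: 0.0
```

Call:
send_rows(
  motion=[
    {"x":-1,"y":0,"z":-4.5,"rx":0,"ry":0,"rz":0,"jaw":5},
    {"x":-3,"y":0,"z":-4.5,"rx":0,"ry":0,"rz":0,"jaw":5},
    {"x":-4,"y":0,"z":-1,"rx":0,"ry":0,"rz":0,"jaw":5},
    {"x":0,"y":0,"z":0,"rx":0,"ry":0,"rz":0,"jaw":5},
    {"x":0,"y":0,"z":0,"rx":0,"ry":0,"rz":0,"jaw":5},
  ],
)

```text
clock: 34.9
tool_pos: [0.5596, -0.1135, 0.256]
eef_rot: [0.764, 0.645, 0.001, 0.0]
contact_force: [0.7, 0.5, -0.3]
opening: 0.568
finger_force: 0.0
```

```bash
python3 -c "
from h import *
s=save('wrist','w8');st()
q=w2px(s,[.5667,-.075,.012])[0];print(q); y0=int(q[1])-60; print(y0)
cv2.imwrite('pics/w8c.png',cv2.resize(s['img'][y0:y0+120,170:390,::-1],None,fx=3.6,fy=4.8,interpolation=cv2.INTER_CUBIC))"
```

```text
t 34.95 p [ 0.5596 -0.1121  0.2553] yaw -0.1659 z [-0.     0.002 -1.   ] F [ 0.24 -0.47  0.23] op 0.564
[276.06080629 149.8738072 ]
89
```

View pics/w8c.png

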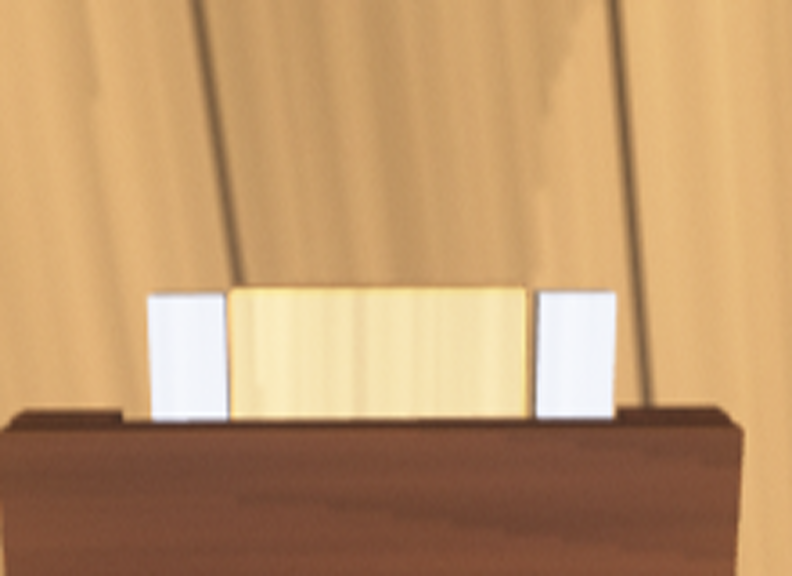

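The crop shows the board between the rails, with its outer edge at crop row 288 and the rail ends at row 294. I'll check how far it still sticks out.

```bash
python3 -c "
from h import *
s=load('w8');c=lambda L:[((x+.5)/3.6+169.5,(y+.5)/4.8+88.5) for x,y in L]
a=np.radians(-9.5);u=[-np.sin(a),np.cos(a)]
r=px2w(s,c([(150,295),(226,293),(537,292),(615,292)]),.015)[:,:2];b=px2w(s,c([(230,290),(525,287)]),.012)[:,:2]
f=px2w(s,c([(5,428),(742,427)]),.034)[:,:2]
print(r@u,b@u,f.mean(0),'orig front',[.5576,-.1052], r.mean(0))"
```

```text
[0.01983996 0.02021685 0.02018347 0.0201545 ] [0.02072273 0.02118592] [ 0.55872105 -0.10358826] orig front [0.5576, -0.1052] [ 0.56642453 -0.07440879]
```

The board sticks out only about 1 mm, the stand has not moved and the arm is clear, so I'm handing it in.

```bash
python3 -c "
from h import *
print(finish_job())"
```

```text
the job is handed in; nothing more can be done
None
```

The board is in the slot, about 1 mm short of flush with the rails' front ends; the stand is within 2 mm of where it was, and I handed the job in at about 35 s, though `finish_job` returned no verdict.

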